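# Load the vial rack from the sample pot into the sampler

## Task

Lift the green lid off the white sample pot by its black knob and set it down knob up in the middle of the blue mat. Lift the vial rack out by its steel post, stand it on the sampler's metal landing plate in front of the hood and let go; then grip it again by its orange end fin and slide it, blue block first, under the hood until it is fully home against the stop. Keep the rack level, drop nothing, leave the bystanders alone and let go at the end.

Things in the scene. Friction and masses are not known exactly. Their poses are not given: they have to be found in the camera images.
- pot: White round sample pot with a grey band, fixed to the bench: 188 mm across outside, 180 mm inside, 125 mm high, floor 5 mm thick. Origin: centre of its underside, on the bench. It and the mat may be in either of two places (ahead, or to the right).
- lid: Loose round green lid, 194 mm across, 0.25 to 0.5 kg. Origin: centre of its underside, z up; on the pot it is 119 mm above the bench. Its lowest 6 mm are a grey lip 168 mm across that sits in the pot's mouth with 6 mm play. Green plate to 14 mm, dome 120 mm across to 22 mm, steel neck 20 mm thick, then the black round knob, 34 mm across, from 42 to 66 mm: grip it at 54 mm.
- mat: Square blue mat, 230 x 230 mm, 4 mm thick, fixed. Origin: centre of its underside. The lid goes on its middle.
- rack: Vial rack, 0.3 to 0.55 kg, in the pot, hidden by the lid, yaw -6 to 75 degrees. Origin: centre of its 145 (x) x 60 (y) mm footprint, on the underside. Blue block x = -37.5 to 72.5 mm, 38 high, vials up to 49 high; steel post 16 x 14 mm at x = 17.5 (near its centre of mass), up to 105 high; orange fin x = -72.5 to -37.5, 10 thick (y), 45 high. The +x end goes into the sampler first.
- rack_post (a point): Point to grip on the steel post: 90 mm above the rack's underside, 15 mm below the post's top. Flat faces 14 mm apart face the rack's +-y.
- rack_fin (a point): Point to grip on the orange fin: rack frame (-60, 0, 30) mm. Flat faces 10 mm apart face the rack's +-y. In the pot it is too deep to reach.
- bay: White sampler, fixed, on the left. Origin: on the bench, exactly where the rack's origin is (8 mm above) when the rack is fully home and square; +x = slide-in direction, away to the left, z up. Metal landing plate, top 8 mm above the bench, 200 mm wide (y), from x = -262 mm inwards. Stop: machine's front face at x = +72.5 mm; machine 190 mm high.
- bay_mouth (a point): Middle of the channel's mouth on the plate: bay frame (7, 0, 8) mm. From here the channel is 68 mm wide between white cheeks, which end at the stop. Grey lead-in guides, 22 mm above the bench, narrow from 92 mm apart at bay x = -28 mm to 68 mm here. White hood with a red strip across it from bay x = +2 mm, underside 125, top 155 mm above the bench: the rack passes under, a hand on its post does not.
- bay_landing (a point): Where to stand the rack's origin on the landing plate before sliding: bay frame (-140, 0, 8) mm. 70 mm off in any direction is still on the plate and in front of the hood. Sliding takes 2 to 6 N.
- reagent: Clear bottle with a blue cap, 64 mm across, 150 mm high. Bystander, loose; origin: centre of its underside. Leave alone.
- amber: Amber jar, 56 mm across, 120 mm high. Bystander, loose; origin: centre of its underside. Leave alone.
- beaker: Glass beaker, 70 mm across, 85 mm high. Bystander, loose; origin: centre of its underside. Leave alone.
- mouse: Dark grey computer mouse, 60 (x) x 100 (y) x 32 mm. Bystander, loose; origin: centre of its underside. Leave alone.
- timer: White lab timer, 60 x 80 x 25 mm. Bystander, loose; origin: centre of its underside. Leave alone.
- vialtray: Blue vial tray, 100 x 70 x 35 mm. Bystander, loose; origin: centre of its underside. Leave alone.
- wash: White bottle with a red cap, 64 mm across, 170 mm high. Bystander, loose; origin: centre of its underside. Leave alone.
Mind the look-alikes: they are no part of the job. What is meant by the lid is not red, and is the smaller of those in its own colour.

How it is judged (in metres and radians):
On the way, in this order (a step that is already met when the one before it is completed fails the run):
1. the lid lies flat, knob up, in the middle of the mat (within 45 mm), released (horizontal distance between lid and mat below 0.045 m and z of lid in the frame of mat below 0.01 m and angle between lid's own z axis and vertical below 0.06 rad and linear speed of lid below 0.05 m/s and contact force between the fingers and lid below 0.1 N), for 0.2 s.
2. the rack stands released on the landing plate in front of the hood (contact force between the fingers and rack below 0.1 N and linear speed of rack below 0.05 m/s and angle between rack's own z axis and vertical below 0.06 rad and z of rack in the frame of bay below 0.013 m and x of rack in the frame of bay between -0.215 and -0.065 m and y of rack in the frame of bay between -0.07 and 0.07 m), for 0.2 s.
3. the rack is gripped by its fin, still in front of the hood (distance between the grasp point and rack_fin below 0.03 m and contact force between the fingers and rack above 1 N and x of rack in the frame of bay below -0.02 m), for 0.1 s.
4. the rack is fully home under the hood (within 6 mm of the stop) (x of rack in the frame of bay between -0.006 and 0.006 m and y of rack in the frame of bay between -0.008 and 0.008 m and angle between the x axis of rack and the x axis of bay, either way round below 0.08 rad and x of rack_fin in the frame of bay below -0.04 m), for 0.2 s.
At the end, for the whole second after the job is handed in: The lid lies flat, knob up, on the mat with its centre within 45 mm of the mat's centre; the rack stands level in the sampler's channel within 6 mm of fully home, within 8 mm of the middle and square within 0.08 rad, fin outwards; both are released and at rest (all of step 1 and all of step 4 and contact force between the fingers and rack below 0.1 N and linear speed of rack below 0.05 m/s and angle between rack's own z axis and vertical below 0.06 rad and z of rack in the frame of bay below 0.013 m); the robot touches nothing.
It fails at once if the rack tipped by more than 0.4 rad (angle between rack's own z axis and vertical above 0.4 rad).
It fails at once if the lid tipped by more than 0.7 rad (angle between lid's own z axis and vertical above 0.7 rad).
It fails at once if the lid dropped (moving faster than 0.6 m/s, not held) (contact force between the fingers and lid below 0.05 N and linear speed of lid above 0.6 m/s).
It fails at once if the rack dropped (moving faster than 0.6 m/s, not held) (contact force between the fingers and rack below 0.05 N and linear speed of rack above 0.6 m/s).
It fails at once if a bystander moved by more than 30 mm (distance of any of reagent, amber, beaker, mouse, timer, vialtray, wash from where it was at the start of the episode above 0.03 m).
It also fails if it takes over 72 s, if anything falls off the work surface, if the arm or the gripper's body presses on something with over 40 N, if the wrist force passes 120 N, or if a joint passes its speed limit or range.

## Robot

A 6-joint arm with a two-finger parallel gripper is mounted at the origin on the work surface. World frame = base frame: x ahead of the robot, y to its left, z up, the work surface at z = 0. Lengths are in mm, angles in rad, forces in N, time in s.
With the tool pointing down it reaches from about 350 to 1000 mm from the base axis. Payload 7.1 kg.
Tool frame: the origin (TCP) lies on the centre line of the jaws, within the pads' length; the fingertips stand 25 mm ahead of it and the grasp point (between the pads) lies 6 mm ahead of it; x points along the fingers, y is the direction in which the jaws open and shut, and the axes are right-handed (so a half turn about x gives the same grasp; the last joint's range is limited). The gripper opens to 85 mm and grips with 20 to 120 N. Pads are 22 mm wide; open, the fingers measure 114 mm over their backs; the gripper's body (76 mm by 85 mm) begins 54 mm behind the grasp point. The pads swing forward as they close: fully open they stand 13 mm farther back than shut.
Start: joints at [1.219, 0.423, 1.63, -0, 1.089, -0.019], TCP at [204.15, 590.701, 230.619] pointing down, gripper open.
Joint ranges: [-3, 3], [-0.9, 2.11], [0.09, 2.58], [-1.31, 4.45], [0.11, 2.69], [-2.54, 2.54]. Speed limits (rad/s): [2.39, 2.39, 3.01, 3.14, 3.14, 3.14].

## Interface

Orientations are given as a rotation vector (axis times angle).
In Python, from cell import env gives the robot as it stands.
- The arm moves only by the tool step_arm, never from a script. Its arguments are lists of equal length, an entry for each row: "jaw": the opening, from -1 (shut) to 1 (fully open), so that 0 is half open; "delta_pos": the shift along the tool's x, y, z in cm, a list of three; "dr": the turn, a rotation vector about the tool's x, y, z in degrees, a list of three. In form: {"jaw": [jaw, ...], "delta_pos": [[x, y, z], ...], "dr": [[ax, ay, az], ...]}. A call has exactly 10 rows; each row shifts and turns the commanded pose from where the row before left it, along the tool's axes as they then stand; what a row does not reach is not made up. A row lasts 1/12 s, in which the tool goes at most 41.7 mm and 7.16 degrees, less where a joint would pass 70% of its speed; a pose out of reach is approached as far as the arm can. A call with a gripper value outside its range is refused whole. The fingers move at their own pace and stop on an object; "force" is the grip in N (left out, the last holds). Time passes only in rows, so rows that do not move let the fingers close, or fill a call up. It gives the time, the measured TCP pose, the force and the opening at its end, in the units of the state.
- env.get_obs(): the state, without advancing time (a new reading comes with each control period).
- env.snapshot(name): name is "scene" or "top" or "wrist"; returns the picture (420x560x3 uint8, red, green, blue); there is no depth.
- env.camera_info(name): a dict with "fx", "fy", "cx", "cy" (pixels), "cam_to_world" (4x4, takes a point from camera to world coordinates); the wrist camera has in their place "hand_eye" (4x4, takes a point from camera to tool coordinates, whose origin is the TCP and whose axes are the tool frame's). Camera axes: x right, y down, z forward; pixel columns grow to the right and rows downward; lengths in mm; the calibration is good to about 2 mm. A picture is of the moment at which its call begins: read the wrist's pose just before it. camera_info takes no time and is no camera call.
- env.hand_in(): hands the job in, once; it reports no verdict.
The state is a dict: "time_s": time; "joint_pos": joint angles; "joint_velocities": joint speeds; "joint_efforts": joint torques, N m; "tool_pos": TCP position; "tcp_rot": TCP orientation; "force": force on the tool from outside, world axes, zero at the start; "wrist_torque": the same for the moment, N m; "opening": finger opening in mm.
Only numpy, scipy, OpenCV 4.12 (cv2) and the standard library are available. Lean on these libraries where they do the work, as an engineer would, in place of code of your own. Each camera call takes 0.05 s, during which the arm holds its last target.

## Working session

There is one attempt and no reset: what is moved stays moved. The work goes in short steps, Python scripts to look and compute and a tool call to move; the robot and the scene stay as the last step left them, time stands still between calls to the robot, and variables do not carry over. Pictures are saved under pics/ and viewed, and the job is handed in when it is done.

Besides the shell and the picture viewer there is one more tool, called after "Call:" as name(argument=value, ...) on one line, values as JSON. step_arm: Moves the arm, as the interface text tells. Its arguments: {"type":"object","properties":{"jaw":{"type":"array"},"delta_pos":{"type":"array"},"dr":{"type":"array"},"force":{"type":"number"}},"required":["jaw","delta_pos","dr"]}

```bash
ls; mkdir -p pics
python3 - <<'E'
from cell import env
import cv2, numpy as np
print(env.get_obs())
for n in ["scene","top","wrist"]:
    im=env.snapshot(n); cv2.imwrite(f"pics/{n}0.png",im[:,:,::-1]); print(n,env.camera_info(n))
E
```

```text
pics
{'time_s': 0.0, 'joint_pos': array([ 1.21901166e+00,  4.23864732e-01,  1.63068519e+00, -1.59964493e-05,
        1.08855607e+00, -1.90101636e-02]), 'joint_velocities': array([-0.00102055, -0.00040675,  0.00304106,  0.00095014, -0.00038552,
        0.0002272 ]), 'joint_efforts': array([-5.25444484e-04, -5.57377768e+01, -2.81749678e+01, -1.26112556e-05,
        7.12893481e-03,  4.10221583e-05]), 'tool_pos': array([203.96854645, 590.21645431, 229.8326431 ]), 'tcp_rot': array([ 0.25997131,  1.55524127, -0.26232078]), 'force': array([-0.80590769, -0.91028923,  0.33391672]), 'wrist_torque': array([ 0.03831897, -0.03589216,  0.0384229 ]), 'opening': 85.19486185228592}
scene {'fx': 536.0550726365174, 'fy': 536.0550726365174, 'cx': 288.5457923175411, 'cy': 207.04345301464758, 'cam_to_world': array([[ 6.84958798e-01,  3.79336422e-01, -6.22041256e-01,
         1.30960764e+03],
       [ 7.28274847e-01, -3.81254298e-01,  5.69439116e-01,
        -7.22201399e+02],
       [-2.11469056e-02, -8.43059333e-01, -5.37404661e-01,
         8.13531992e+02],
       [ 0.00000000e+00,  0.00000000e+00,  0.00
[... 267 characters left out ...]
e-01,  9.93484908e-02, -1.62959551e-02,
         4.16562647e+01],
       [-5.43828216e-03, -2.14663257e-01, -9.76672981e-01,
         1.48364772e+03],
       [ 0.00000000e+00,  0.00000000e+00,  0.00000000e+00,
         1.00000000e+00]])}
wrist {'fx': 359.92758789207085, 'fy': 359.92758789207085, 'cx': 278.8731591168321, 'cy': 210.8240080556045, 'hand_eye': array([[-4.27030735e-04, -2.82429486e-01,  9.59287967e-01,
        -1.43146404e+02],
       [ 9.99999908e-01, -1.57034208e-04,  3.98920469e-04,
         4.78256178e-01],
       [ 3.79741227e-05,  9.59288049e-01,  2.82429527e-01,
        -7.00125736e+01],
       [ 0.00000000e+00,  0.00000000e+00,  0.00000000e+00,
         1.00000000e+00]])}
```

View pics/scene0.png

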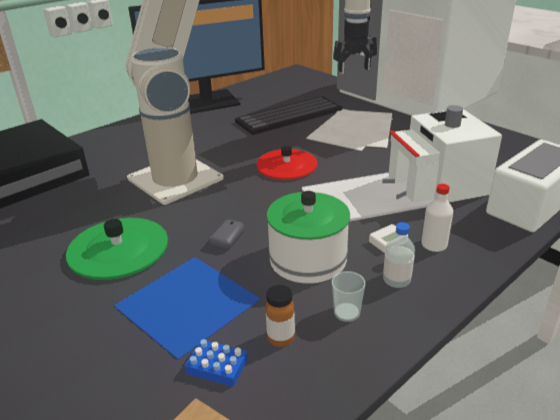

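View pics/top0.png

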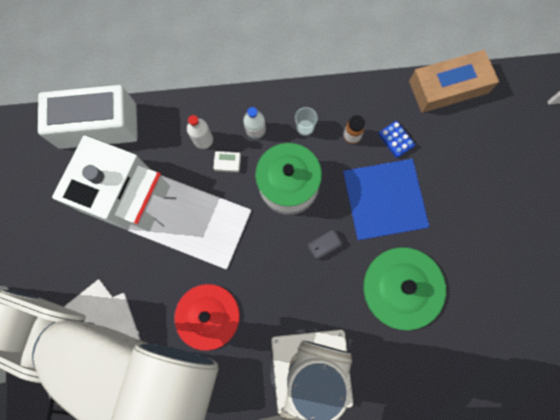

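View pics/wrist0.png

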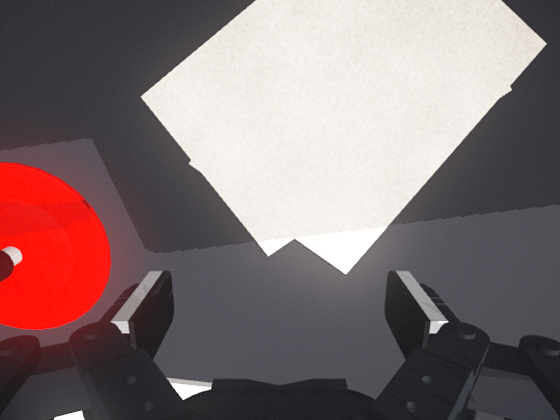

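Candidates for "lid" (top image): the green lid on the pot at (288,170), a larger green lid on the bench at (405,288), and a red lid at (207,317). The smaller green one, on the pot, is the one meant. For the mat, I see the blue square at (387,198); the blue vial tray at (398,138) and the box with a blue patch at (455,77) are not it.

```bash
cat > h.py <<'E'
import numpy as np, cv2
from scipy.spatial.transform import Rotation as R
from cell import env
def ray(info,uv,T=None):
    T=info['cam_to_world'] if T is None else T
    d=np.array([(uv[0]-info['cx'])/info['fx'],(uv[1]-info['cy'])/info['fy'],1.])
    return T[:3,3],T[:3,:3]@d
def onz(info,uv,z,T=None):
    o,d=ray(info,uv,T); return o+d*(z-o[2])/d[2]
def tri(rs):
    A=np.zeros((3,3));b=np.zeros(3)
    for o,d in rs:
        d=d/np.linalg.norm(d);P=np.eye(3)-np.outer(d,d);A+=P;b+=P@o
    p=np.linalg.solve(A,b)
    return p,[np.linalg.norm(np.cross(p-o,d/np.linalg.norm(d))) for o,d in rs]
def proj(info,p,T=None):
    T=info['cam_to_world'] if T is None else T
    q=T[:3,:3].T@(np.asarray(p,float)-T[:3,3]); return info['fx']*q[0]/q[2]+info['cx'],info['fy']*q[1]/q[2]+info['cy']
def tool(o=None):
    o=o or env.get_obs(); T=np.eye(4);T[:3,:3]=R.from_rotvec(o['tcp_rot']).as_matrix();T[:3,3]=o['tool_pos'];return T
def snapw():
    o=env.get_obs(); im=env.snapshot('wrist'); i=env.camera_info('wrist'); return im,i,tool(o)@i['hand_eye']
E
python3 - <<'E'
from h import *
import cv2
s=cv2.imread('pics/scene0.png');t=cv2.imread('pics/top0.png')
si=env.camera_info('scene');ti=env.camera_info('top')
print(tool().round(3))
# knob blobs
def comps(m,amin):
    n,l,st,c=cv2.connectedComponentsWithStats(m.astype(np.uint8)); return [(st[i].tolist(),c[i].round(1).tolist()) for i in range(1,n) if st[i][4]>=amin],l
for nm,im,roi in [('top',t,(255,145,325,210)),('scene',s,(265,180,355,240))]:
    x0,y0,x1,y1=roi; c=im[y0:y1,x0:x1]; print(nm,comps(c.max(2)<50,15)[0])
g=lambda im:(im[:,:,1]>90)&(im[:,:,2]<70)&(im[:,:,0]<90)
b=lambda im:(im[:,:,0]>110)&(im[:,:,2]<60)&(im[:,:,1]<90)
for nm,im in [('top',t),('scene',s)]:
    print(nm,'green',comps(g(im),300)[0],'blue',comps(b(im),300)[0])
m=b(t).astype(np.uint8)
cs,_=cv2.findContours(m,0,2);c=max(cs,key=cv2.contourArea)
M=cv2.moments(c); print('mat',onz(ti,(M['m10']/M['m00'],M['m01']/M['m00']),4))
q=cv2.boxPoints(cv2.minAreaRect(c)); print([onz(ti,p,4)[:2].round(0) for p in q])
cv2.imwrite('pics/bayt.png',cv2.resize(t[125:275,40:260],None,fx=3.6,fy=3.6,interpolation=2))
cv2.imwrite('pics/bays.png',cv2.resize(s[95:225,290:500],None,fx=3.8,fy=3.8,interpolation=2))
cv2.imwrite('pics/lid.png',cv2.resize(t[135:225,240:330],None,fx=6,fy=6,interpolation=2))
E
```

```text
[[-0.00000e+00  3.27000e-01  9.45000e-01  2.04023e+02]
 [-1.00000e-03  9.45000e-01 -3.27000e-01  5.90308e+02]
 [-1.00000e+00 -1.00000e-03 -0.00000e+00  2.29993e+02]
 [ 0.00000e+00  0.00000e+00  0.00000e+00  1.00000e+00]]
top [([29, 20, 9, 10, 74], [33.0, 24.7])]
scene [([37, 16, 13, 9, 88], [42.5, 20.3])]
top green [([278, 153, 36, 41, 563], [297.9, 172.0]), ([363, 247, 83, 84, 518], [406.9, 286.2]), ([388, 261, 48, 54, 913], [417.3, 285.5])] blue [([344, 168, 85, 72, 667], [361.9, 199.0])]
scene green [([266, 191, 83, 48, 2673], [306.6, 216.5]), ([66, 218, 102, 62, 4368], [116.5, 249.6])] blue [([206, 273, 54, 66, 696], [235.1, 293.4]), ([185, 350, 62, 37, 680], [215.9, 372.0])]
mat [ 515.97213762 -209.06758824    4.        ]
[array([ 600., -170.]), array([ 622., -407.]), array([ 387., -413.]), array([ 367., -183.])]
```

View pics/bayt.png

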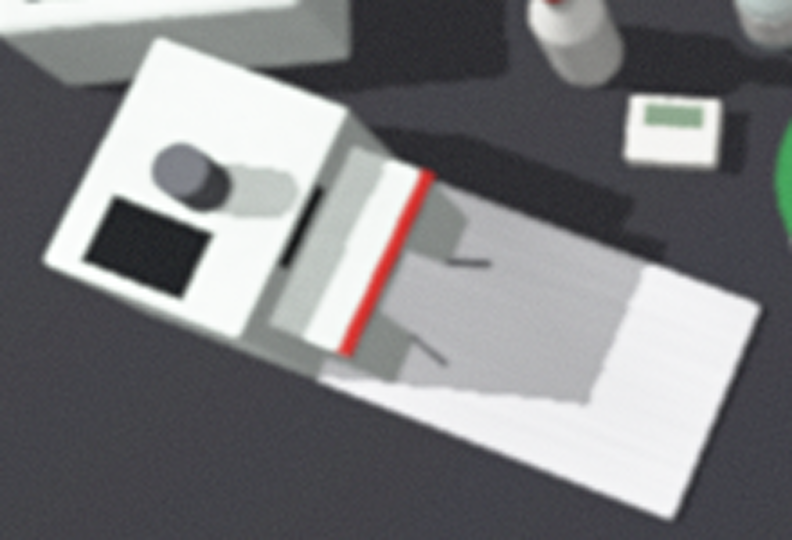

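View pics/bays.png

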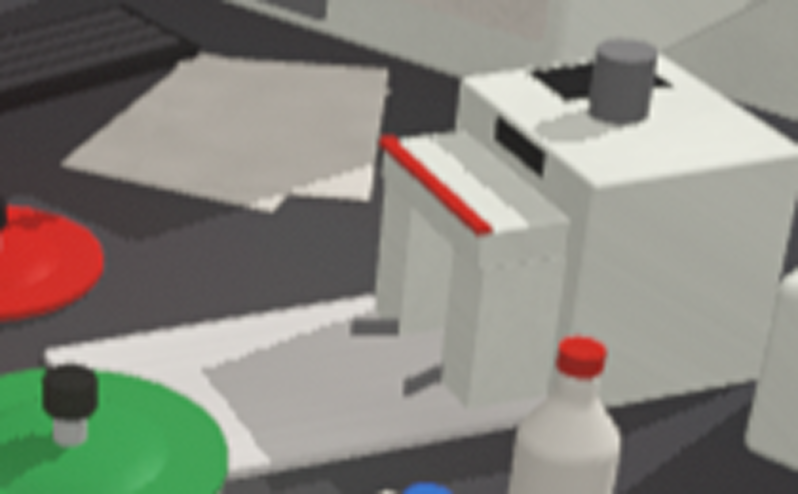

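View pics/lid.png

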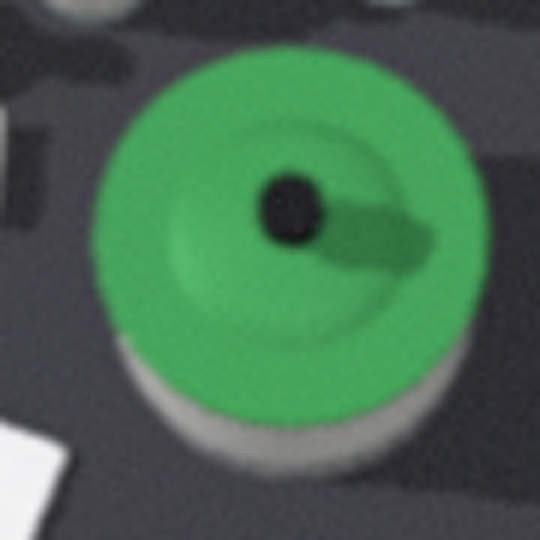

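Run:
```python
from h import *
s=cv2.imread('pics/scene0.png');t=cv2.imread('pics/top0.png')
si=env.camera_info('scene');ti=env.camera_info('top')
p,e=tri([ray(ti,(288.0,169.7)),ray(si,(307.5,200.3))]); print('knob',p,e)
print('knob top@173', onz(ti,(288.,169.7),181))
hs=cv2.cvtColor(t,cv2.COLOR_BGR2HSV)
def big(lo,hi,box,im=hs):
    m=cv2.inRange(im,lo,hi); k=np.zeros_like(m);x0,y0,x1,y1=box;k[y0:y1,x0:x1]=m[y0:y1,x0:x1]
    cs,_=cv2.findContours(k,0,1);return cv2.convexHull(max(cs,key=cv2.contourArea))
c=big((45,80,40),(85,255,255),(240,130,335,225)); pts=np.array([onz(ti,q[0],131)[:2] for q in c],np.float32)
print('lid disc',cv2.minEnclosingCircle(pts), cv2.fitEllipse(pts))
c=big((100,100,60),(125,255,255),(335,155,440,245)); pts=np.array([onz(ti,q[0],4)[:2] for q in c],np.float32)
print('mat',cv2.minAreaRect(pts))
c=big((45,80,40),(85,255,255),(355,240,460,340)); pts=np.array([onz(ti,q[0],12)[:2] for q in c],np.float32)
print('big lid',cv2.minEnclosingCircle(pts))
# plate
f=lambda u,v,z:onz(ti,(40+u/3.6-.5+.14,125+v/3.6-.36),z)[:2]
a=f(758,303,8);b=f(672,520,8);print('front',a,b,np.linalg.norm(a-b))
L=f(640,262,8);Rr=f(440,433,8);
d=(a-b)/np.linalg.norm(a-b);x=np.array([-d[1],d[0]]);
for n,(q,w) in {'edgeL':(f(480,197,8),a),'edgeR':(f(340,390,8),b)}.items():
    v=(q-w)/np.linalg.norm(q-w);print(n,np.degrees(np.arctan2(v[1],v[0])))
print('front normal',np.degrees(np.arctan2(x[1],x[0])))
r1=f(430,172,155);r2=f(347,353,155);print('red',r1,r2,np.linalg.norm(r1-r2)); 
v=r1-r2;print('red normal',np.degrees(np.arctan2(v[0],-v[1])))
print('mid plate-front',(a+b)/2,'mid red',(r1+r2)/2,np.linalg.norm((a+b)/2-(r1+r2)/2))
v=(r1+r2)/2-(a+b)/2;print('axis by mids',np.degrees(np.arctan2(v[1],v[0])))
g=lambda u,v,z:onz(si,(290+u/3.8-.37,95+v/3.8-.37),z)[:2]
print('scene front corners',g(46,358,8),'red',g(385,140,155),g(487,233,155))
# obstacles in top: mouse etc rough
for n,q,z in [('mouse',(324,244),32),('timer',(227,161),25),('reagentcap',(252,112),150),('wash cap',(193,120),170),('beaker',(306,121),40),('amber',(356,122),120),('tray',(398,139),35),('bay cap',(93,173),200)]: print(n,onz(ti,q,z)[:2].round())
```

```text
knob [571.01230375  12.06220038 167.22531351] [np.float64(0.8210076232828962), np.float64(0.8210076232828697)]
knob top@173 [566.27902907  11.75056607 181.        ]
lid disc ((569.44384765625, 11.18269157409668), 99.06214904785156) ((570.5465087890625, 11.236473083496094), (194.0091552734375, 197.11907958984375), 168.19056701660156)
mat ((494.3567810058594, -290.99609375), (234.5662078857422, 235.19622802734375), 4.348050117492676)
big lid ((208.8582763671875, -307.2941589355469), 127.1294174194336)
front [502.58042071 139.88238439] [320.46466911 229.02620073] 202.7628342961658
edgeL 62.9977128887757
edgeR 63.13321824602353
front normal 63.91871985067433
red [604.2602923  384.55049801] [462.26839863 456.0367681 ] 158.97164740843405
red normal 63.27688554065728
mid plate-front [411.52254491 184.45429256] mid red [533.26434546 420.29363306] 265.40772507035456
axis by mids 62.69692298806381
scene front corners [332.0355816  227.27282677] red [460.83325204 465.71119954] [607.02116859 391.21366523]
mouse [364. -78.]
timer [663. 200.]
reagentcap [766. 100.]
wash cap [750. 274.]
beaker [766. -66.]
amber [ 714. -211.]
tray [ 677. -353.]
bay cap [607. 558.]
```

The views agree. Triangulating the knob gives (571, 12, 167), and the lid disc is about 197 mm across (194 given). The mat measures 234 mm square with its centre at (494, -291). The plate's front edge is 202 mm wide, and the bay axis comes to about 63.2° with its origin at about (530, 418). The red strip backs up that origin.

Next I move above the lid.

Call:
step_arm(jaw=[1,1,1,1,1,1,1,1,1,1], delta_pos=[[-0.5,-1.0,1.3],[-0.5,-2.0,2.5],[-0.5,-2.2,2.8],[-0.5,-2.2,2.8],[0,-2.2,2.8],[0,-2.2,2.8],[0,-2.2,2.8],[0,-2.2,2.8],[0,-2.2,2.8],[0,-2.2,2.8]], dr=[[0,0,0],[0,0,0],[0,0,0],[0,0,0],[0,0,0],[0,0,0],[0,0,0],[0,0,0],[0,0,0],[0,0,0]], force=60)

```text
time_s: 0.98
tool_pos: [385.0, 308.0, 250.9]
tcp_rot: [0.261, 1.555, -0.261]
force: [0.4, 0.6, 0.2]
opening: 85.7
```

Call:
step_arm(jaw=[1,1,1,1,1,1,1,1,1,1], delta_pos=[[0,-2.3,2.8],[0,-2.3,2.8],[0,-2.3,2.8],[0,-2.3,2.8],[0,-2.3,2.8],[0,-2.3,2.8],[0,-2.3,2.8],[0,-2.3,2.8],[0,-1.9,2.2],[0,-0.9,1.0]], dr=[[0,0,0],[0,0,0],[0,0,0],[0,0,0],[0,0,0],[0,0,0],[0,0,0],[0,0,0],[0,0,0],[0,0,0]])

```text
time_s: 1.82
tool_pos: [558.2, 22.8, 250.9]
tcp_rot: [0.263, 1.554, -0.264]
force: [-0.7, -0.8, -0.0]
opening: 85.4
```

Run:
```python
from h import *
print(tool().round(3), env.get_obs()['joint_pos'].round(2))
im,i,T=snapw(); cv2.imwrite('pics/w1.png',im[:,:,::-1])
```

```text
[[ 1.00000e-03  3.29000e-01  9.44000e-01  5.58242e+02]
 [-1.00000e-03  9.44000e-01 -3.29000e-01  2.27950e+01]
 [-1.00000e+00 -1.00000e-03  1.00000e-03  2.50880e+02]
 [ 0.00000e+00  0.00000e+00  0.00000e+00  1.00000e+00]] [ 0.02  0.3   1.76 -0.    1.08 -1.22]
```

View pics/w1.png

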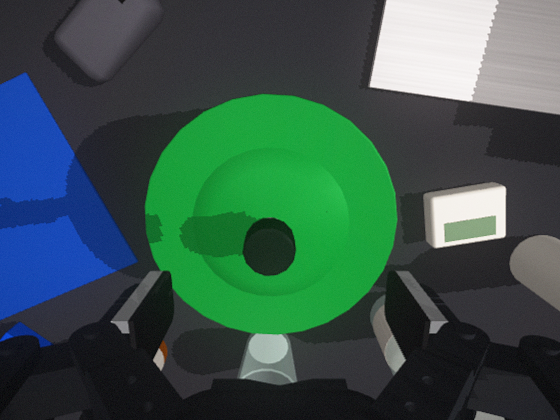

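The wrist picture shows the knob at (269,246) and the green disc centred near (271,214).

Run:
```python
from h import *
im=cv2.imread('pics/w1.png'); i=env.camera_info('wrist'); T=tool()@i['hand_eye']
hs=cv2.cvtColor(im,cv2.COLOR_BGR2HSV)
m=(im.max(2)<55).astype(np.uint8); n,l,st,c=cv2.connectedComponentsWithStats(m[200:290,230:310]); k=st[1:,4].argmax()+1; print(st[k],c[k]+[230,200])
u=(269.5,246)
print('knob mid',onz(i,u,176,T))
k=cv2.inRange(hs,(45,80,40),(85,255,255)); k[:, :140]=0;k[:,400:]=0
cs,_=cv2.findContours(k,0,1);c=cv2.convexHull(max(cs,key=cv2.contourArea))
pts=np.array([onz(i,q[0],132,T)[:2] for q in c],np.float32);print(cv2.minEnclosingCircle(pts),cv2.fitEllipse(pts))
P=np.array([570.5,11.5,179]); print('delta tool cm',(tool()[:3,:3].T@(P-tool()[:3,3])/10).round(2))
```

```text
[  13   18   52   57 2329] [268.87977673 246.55860884]
knob mid [573.93452568  11.14508649 176.        ]
((575.0503540039062, 10.543068885803223), 97.38251495361328) ((574.9917602539062, 10.473077774047852), (193.739501953125, 194.24488830566406), 79.86933135986328)
delta tool cm [ 7.18 -0.63  1.46]
```

Call:
step_arm(jaw=[1,1,1,1,1,1,1,1,1,1], delta_pos=[[0,-0.2,0.6],[0,-0.4,1.2],[1.5,0,0],[2.0,0,0],[1.7,0,0],[1.2,0,0],[0.8,0,0],[0,0,0],[0,0,0],[0,0,0]], dr=[[0,0,0],[0,0,0],[0,0,0],[0,0,0],[0,0,0],[0,0,0],[0,0,0],[0,0,0],[0,0,0],[0,0,0]])

```text
time_s: 2.7
tool_pos: [572.9, 15.1, 179.5]
tcp_rot: [0.261, 1.554, -0.261]
force: [-0.6, -0.1, -0.4]
opening: 85.5
```

Call:
step_arm(jaw=[-1,-1,-1,-1,-1,-1,-1,-1,-1,-1], delta_pos=[[0,0,0],[0,0,0],[0,0,0],[0,0,0],[0,0,0],[0,0,0],[0,0,0],[0,0,0],[0,0,0],[0,0,0]], dr=[[0,0,0],[0,0,0],[0,0,0],[0,0,0],[0,0,0],[0,0,0],[0,0,0],[0,0,0],[0,0,0],[0,0,0]], force=60)

```text
time_s: 3.53
tool_pos: [572.4, 14.5, 179.6]
tcp_rot: [0.261, 1.554, -0.261]
force: [-1.8, -1.3, 6.7]
opening: 30.3
```

Run:
```python
from h import *
o=env.get_obs();print(tool(o)[:3,3].round(1),o['opening'],o['force'])
im,i,T=snapw(); cv2.imwrite('pics/w2.png',im[:,:,::-1])
```

```text
[572.4  14.5 179.6] 30.347461911748045 [-1.75954776 -1.25702205  6.68806566]
```

View pics/w2.png

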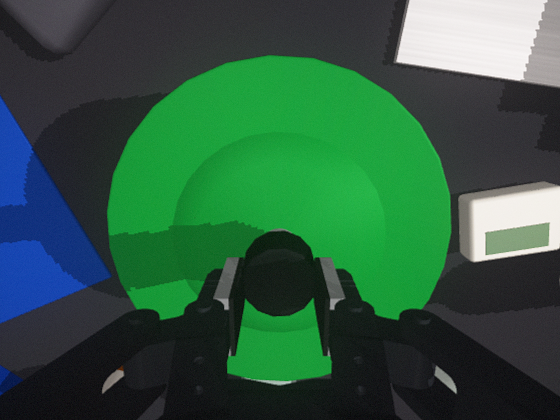

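Run:
```python
from h import *
i=env.camera_info('wrist'); H=i['hand_eye']
for p in [(6,0,0),(25,0,0),(-10,0,0),(6,15,11),(6,15,-11),(25,15,11),(25,15,-11),(-6,15,-11),(-6,0,0)]: print(p,np.round(proj(i,p,H)))
im=cv2.imread('pics/w2.png');T=tool()@H
m=(im.max(2)<42).astype(np.uint8)
cv2.imwrite('pics/w2c.png',cv2.resize(im[210:390,190:370],None,fx=3.3,fy=3.3,interpolation=2))
hs=cv2.cvtColor(im,cv2.COLOR_BGR2HSV)
k=cv2.inRange(hs,(45,80,40),(85,255,255)); k[:, :100]=0;k[:,455:]=0
cs,_=cv2.findContours(k,0,1);c=cv2.convexHull(max(cs,key=cv2.contourArea))
c=c[c[:,0,1]<270]
pts=np.array([onz(i,q[0],132,T)[:2] for q in c],np.float32);print(cv2.fitEllipse(pts))
```

```text
(6, 0, 0) [278. 266.]
(25, 0, 0) [278. 250.]
(-10, 0, 0) [278. 283.]
(6, 15, 11) [310. 288.]
(6, 15, -11) [311. 243.]
(25, 15, 11) [307. 270.]
(25, 15, -11) [308. 229.]
(-6, 15, -11) [314. 254.]
(-6, 0, 0) [278. 278.]
((575.7637329101562, 13.932470321655273), (193.75559997558594, 193.98426818847656), 73.13081359863281)
```

View pics/w2c.png

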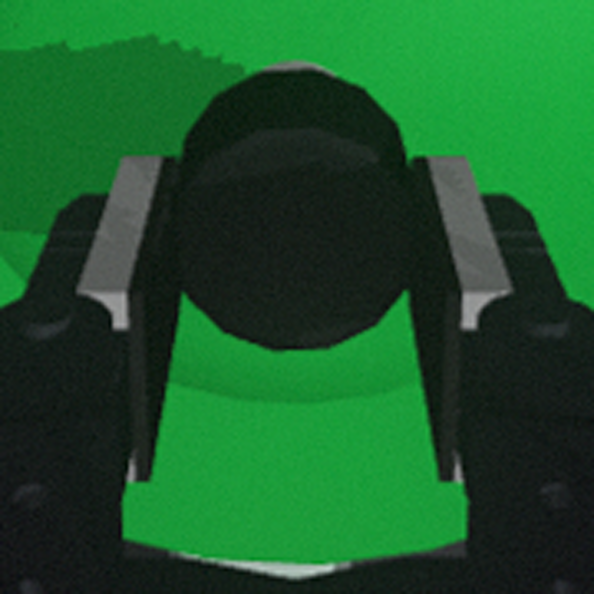

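The grip looks sound: the knob is centred between the pads and the lid centre is within 4 mm of the TCP. Lifting.

Call:
step_arm(jaw=[-1,-1,-1,-1,-1,-1,-1,-1,-1,-1], delta_pos=[[-0.2,0,0],[-0.4,0,0],[-0.6,0,0],[-0.8,0,0],[-0.8,0,0],[-0.8,0,0],[-0.8,0,0],[-0.4,0,0],[-0.2,0,0],[0,0,0]], dr=[[0,0,0],[0,0,0],[0,0,0],[0,0,0],[0,0,0],[0,0,0],[0,0,0],[0,0,0],[0,0,0],[0,0,0]], force=80)

```text
time_s: 4.42
tool_pos: [572.5, 14.9, 229.3]
tcp_rot: [0.261, 1.554, -0.261]
force: [-0.3, -0.5, -4.3]
opening: 29.0
```

Run:
```python
from h import *
o=env.get_obs();print(tool(o)[:3,3].round(1),o['opening'],o['force'])
im,i,T=snapw(); cv2.imwrite('pics/w3.png',im[:,:,::-1])
im=env.snapshot('scene'); cv2.imwrite('pics/s3.png',im[:,:,::-1])
```

```text
[572.5  14.9 229.3] 29.004035395375166 [-0.26134023 -0.5136874  -4.33580996]
```

View pics/s3.png

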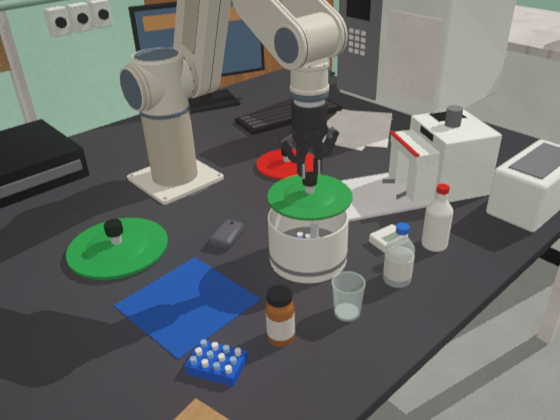

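The scene picture shows the lid hanging level from the gripper at (310,195), clear of the pot, with the rack visible inside at (305,238). The weight reads 4.3 N. Next I carry it to the mat.

Call:
step_arm(jaw=[-1,-1,-1,-1,-1,-1,-1,-1,-1,-1], delta_pos=[[0,-0.6,0],[0,-1.3,0.1],[0,-2.0,0.2],[0,-2.6,0.2],[0,-2.9,0.2],[0,-2.9,0.2],[0,-2.9,0.2],[0,-2.9,0.2],[0,-2.9,0.2],[0,-2.9,0.2]], dr=[[0,0,0],[0,0,0],[0,0,0],[0,0,0],[0,0,0],[0,0,0],[0,0,0],[0,0,0],[0,0,0],[0,0,0]])

```text
time_s: 5.35
tool_pos: [508.7, -218.7, 228.3]
tcp_rot: [0.261, 1.556, -0.262]
force: [-0.5, 0.2, -4.7]
opening: 29.1
```

Call:
step_arm(jaw=[-1,-1,-1,-1,-1,-1,-1,-1,-1,-1], delta_pos=[[0,-2.7,0.2],[0,-2.2,0.2],[0,-1.5,0.2],[0.3,-0.8,0.1],[0.8,-0.3,0],[1.4,0,0],[2.0,0,0],[2.4,0,0],[2.4,0,0],[2.2,0,0]], dr=[[0,0,0],[0,0,0],[0,0,0],[0,0,0],[0,0,0],[0,0,0],[0,0,0],[0,0,0],[0,0,0],[0,0,0]])

```text
time_s: 6.18
tool_pos: [491.7, -288.7, 111.7]
tcp_rot: [0.261, 1.556, -0.26]
force: [0.3, -0.6, -4.9]
opening: 29.0
```

Run:
```python
from h import *
o=env.get_obs();print(tool(o).round(3),o['opening'],o['force'])
im,i,T=snapw(); cv2.imwrite('pics/w4.png',im[:,:,::-1])
```

```text
[[-1.00000e-03  3.26000e-01  9.45000e-01  4.91693e+02]
 [ 1.00000e-03  9.45000e-01 -3.26000e-01 -2.88668e+02]
 [-1.00000e+00  0.00000e+00 -1.00000e-03  1.11653e+02]
 [ 0.00000e+00  0.00000e+00  0.00000e+00  1.00000e+00]] 29.017737201034002 [ 0.30129467 -0.59292452 -4.93619047]
```

View pics/w4.png

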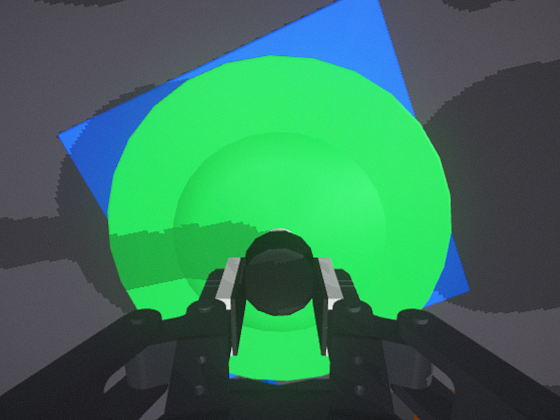

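The wrist picture shows the lid (dome centre about (280,225)) over the blue mat, whose corners stick out evenly around it. Lowering.

Call:
step_arm(jaw=[-1,-1,-1,-1,-1,-1,-1,-1,-1,-1], delta_pos=[[1.3,0,0],[1.0,0,0],[0.7,0,0],[0.5,0,0],[0.4,0,0],[0.3,0,0],[0.2,0,0],[0.1,0,0],[0.1,0,0],[0,0,0]], dr=[[0,0,0],[0,0,0],[0,0,0],[0,0,0],[0,0,0],[0,0,0],[0,0,0],[0,0,0],[0,0,0],[0,0,0]])

```text
time_s: 7.07
tool_pos: [492.5, -289.8, 67.8]
tcp_rot: [0.261, 1.555, -0.261]
force: [-0.8, -0.7, -3.5]
opening: 28.9
```

Call:
step_arm(jaw=[-1,-1,-1,-1,-1,-1,-1,-1,-1,-1], delta_pos=[[0.1,0,0],[0.1,0,0],[0.1,0,0],[0,0,0],[0,0,0],[0,0,0],[0,0,0],[0,0,0],[0,0,0],[0,0,0]], dr=[[0,0,0],[0,0,0],[0,0,0],[0,0,0],[0,0,0],[0,0,0],[0,0,0],[0,0,0],[0,0,0],[0,0,0]])

```text
time_s: 7.9
tool_pos: [492.5, -289.8, 64.8]
tcp_rot: [0.261, 1.555, -0.261]
force: [-1.1, 0.5, 1.0]
opening: 28.9
```

Call:
step_arm(jaw=[-0.2,0.2,0.6,1,1,1,1,1,1,1], delta_pos=[[0,0,0],[0,0,0],[0,0,0],[0,0,0],[0,0,0],[0,0,0],[0,0,0],[-1,0,0],[-2,0,0],[-3,0,0]], dr=[[0,0,0],[0,0,0],[0,0,0],[0,0,0],[0,0,0],[0,0,0],[0,0,0],[0,0,0],[0,0,0],[0,0,0]])

```text
time_s: 8.73
tool_pos: [490.8, -288.8, 123.7]
tcp_rot: [0.263, 1.559, -0.26]
force: [-0.5, -0.3, -0.2]
opening: 85.4
```

Run:
```python
from h import *
o=env.get_obs();print(tool(o).round(3),o['opening'],o['force'])
im=env.snapshot('top'); cv2.imwrite('pics/t5.png',im[:,:,::-1])
im=env.snapshot('scene'); cv2.imwrite('pics/s5.png',im[:,:,::-1])
t=cv2.imread('pics/t5.png');cv2.imwrite('pics/t5c.png',cv2.resize(t[100:300,180:440],None,fx=3,fy=3,interpolation=2))
```

```text
[[-4.00000e-03  3.27000e-01  9.45000e-01  4.90811e+02]
 [ 2.00000e-03  9.45000e-01 -3.27000e-01 -2.88836e+02]
 [-1.00000e+00  1.00000e-03 -5.00000e-03  1.23714e+02]
 [ 0.00000e+00  0.00000e+00  0.00000e+00  1.00000e+00]] 85.39504472202906 [-0.5056346  -0.3481685  -0.17515767]
```

View pics/t5c.png

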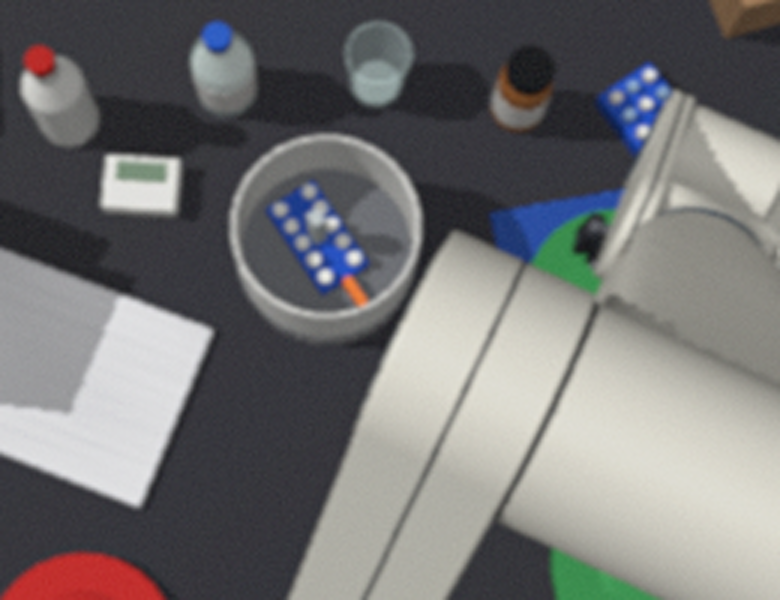

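View pics/s5.png

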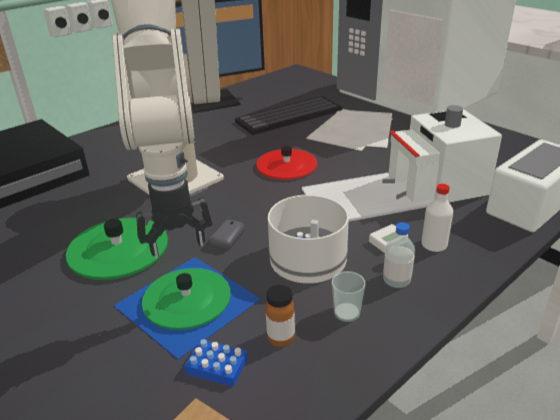

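The lid lies flat in the middle of the mat, and the scene view shows mat margin on every side. In the top view the rack in the pot runs from the blue block at crop (318,235) to the orange fin at crop (355,290), which points towards the robot. The post top is near (286,172) in the full image.

Run:
```python
from h import *
t=cv2.imread('pics/t5.png');ti=env.camera_info('top');hs=cv2.cvtColor(t,cv2.COLOR_BGR2HSV)
roi=(255,140,325,215)
def sel(lo,hi):
    m=cv2.inRange(hs,lo,hi);k=np.zeros_like(m);x0,y0,x1,y1=roi;k[y0:y1,x0:x1]=m[y0:y1,x0:x1];return k
b=sel((100,100,50),(125,255,255));ys,xs=np.nonzero(b);pts=np.array([onz(ti,(x,y),43)[:2] for x,y in zip(xs,ys)],np.float32)
h=cv2.convexHull(pts);r=cv2.minAreaRect(h);print('block',r)
o=sel((5,120,80),(20,255,255));ys,xs=np.nonzero(o);p2=np.array([onz(ti,(x,y),50)[:2] for x,y in zip(xs,ys)],np.float32);print('fin',p2.mean(0),len(p2),p2.min(0),p2.max(0))
v=np.array(r[0])-p2.mean(0);print('yaw by centres',np.degrees(np.arctan2(v[1],v[0])))
print('post top',onz(ti,(180+318/3-.3,100+212/3-.3),110))
# lid on mat
```

```text
block ((580.3671264648438, 19.5257568359375), (112.34829711914062, 61.73158645629883), 27.205503463745117)
fin [516.0319   -13.222511] 42 [502.0687  -24.86115] [528.97205    -1.5715712]
yaw by centres 26.977260146541713
post top [586.47851515  17.1978012  110.        ]
```

Call:
step_arm(jaw=[1,1,1,1,1,1,1,1,1,1], delta_pos=[[-3.0,0,0],[-3.5,0.8,0],[-3.5,1.8,-0.2],[-2.0,2.8,-0.3],[0,3.4,-0.3],[0,3.4,-0.3],[0,3.4,-0.3],[0,3.4,-0.3],[0,3.4,-0.3],[0,3.4,-0.3]], dr=[[0,0,0],[0,0,0],[0,0,0],[0,0,0],[0,0,0],[0,0,0],[0,0,0],[0,0,0],[0,0,0],[0,0,0]])

```text
time_s: 9.67
tool_pos: [554.9, -36.7, 245.0]
tcp_rot: [0.261, 1.555, -0.261]
force: [0.9, 0.2, -0.1]
opening: 85.6
```

Call:
step_arm(jaw=[1,1,1,1,1,1,1,1,1,1], delta_pos=[[0,2.6,-0.3],[0,1.8,-0.2],[0,0,0],[0,0,0],[0,0,0],[0,0,0],[0,0,0],[0,0,0],[0,0,0],[0,0,0]], dr=[[0,0,0],[0,0,0],[-4,0,0],[-6.5,0,0],[-6.8,0,0],[-6.8,0,0],[-6.8,0,0],[-6.8,0,0],[-6.0,0,0],[-2.6,0,0]])

```text
time_s: 10.5
tool_pos: [564.3, 4.8, 244.8]
tcp_rot: [-0.377, 1.538, 0.377]
force: [-0.4, -0.8, -0.1]
opening: 85.1
```

Run:
```python
from h import *
o=env.get_obs();print(tool(o).round(3),o['opening'],o['force'],o['joint_pos'].round(2))
im,i,T=snapw(); cv2.imwrite('pics/w6.png',im[:,:,::-1])
np.save('w6T.npy',T)
```

```text
[[ 0.00000e+00 -4.62000e-01  8.87000e-01  5.64331e+02]
 [-0.00000e+00  8.87000e-01  4.62000e-01  4.84000e+00]
 [-1.00000e+00 -0.00000e+00  0.00000e+00  2.44840e+02]
 [ 0.00000e+00  0.00000e+00  0.00000e+00  1.00000e+00]] 85.1090465161396 [-0.36218677 -0.77459523 -0.12815384] [-0.01  0.32  1.75 -0.    1.07 -2.06]
```

View pics/w6.png

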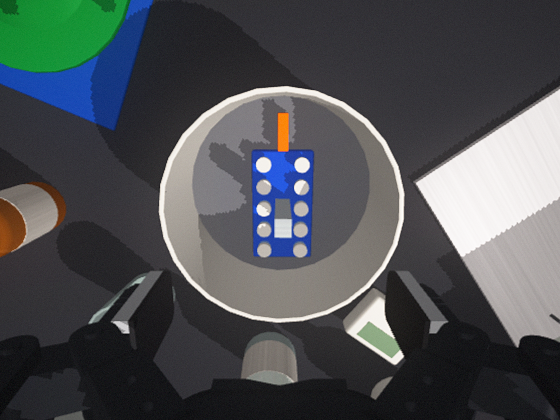

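The wrist picture shows the post top at (283,228), the fin at (283,132), and the rack almost exactly parallel to the pads.

Run:
```python
from h import *
im=cv2.imread('pics/w6.png');T=np.load('w6T.npy');i=env.camera_info('wrist');hs=cv2.cvtColor(im,cv2.COLOR_BGR2HSV)
o=cv2.inRange(hs,(5,150,100),(22,255,255));o[:,:230]=0;o[:,330:]=0;ys,xs=np.nonzero(o)
fin=np.array([onz(i,q,50,T)[:2] for q in zip(xs,ys)]);
r=cv2.minAreaRect(fin.astype(np.float32));print('fin',r)
b=cv2.inRange(hs,(100,120,50),(125,255,255));b[:,:240]=0;b[:,325:]=0;b[:140]=0;b[265:]=0
ys,xs=np.nonzero(b);pts=np.array([onz(i,q,43,T)[:2] for q in zip(xs,ys)],np.float32);r=cv2.minAreaRect(pts);print('block',r)
v=np.array(r[0])-fin.mean(0);print('yaw',np.degrees(np.arctan2(v[1],v[0])),'tool yaw',np.degrees(np.arctan2(.462,.887)))
g=(im.min(2)>140)&(im.max(2)-im.min(2)<70)
n,l,st,c=cv2.connectedComponentsWithStats(g[212:245,268:298].astype(np.uint8));k=st[1:,4].argmax()+1;print(st[k],c[k]+[268,212])
p=onz(i,c[k]+[268,212],110,T);print('post',p)
t=tool();P=np.array([p[0],p[1],101]);print('delta cm to post',(t[:3,:3].T@(P-t[:3,3])/10).round(2))
P=np.array([*r[0],101]);print('delta cm to block centre',(t[:3,:3].T@(P-t[:3,3])/10).round(2))
```

```text
fin ((521.8440551757812, -14.070610046386719), (33.301292419433594, 9.311426162719727), 27.54324722290039)
block ((585.7379760742188, 18.35143280029297), (110.2389144897461, 59.66211700439453), 27.404279708862305)
yaw 27.054639536323 tool yaw 27.51306118682501
[  6   7  18  19 325] [282.88923077 228.00615385]
post [586.57789955  19.10704694 110.        ]
delta cm to post [14.38  0.24  2.63]
delta cm to block centre [14.38  0.21  2.52]
```

Call:
step_arm(jaw=[1,1,1,1,1,1,1,1,1,1], delta_pos=[[0,0.1,1.0],[0,0.1,1.4],[1.5,0,0],[2.4,0,0],[2.5,0,0],[2.4,0,0],[2.2,0,0],[1.6,0,0],[1.2,0,0],[0.6,0,0]], dr=[[0,0,0],[0,0,0],[0,0,0],[0,0,0],[0,0,0],[0,0,0],[0,0,0],[0,0,0],[0,0,0],[0,0,0]])

```text
time_s: 11.38
tool_pos: [584.6, 17.9, 99.0]
tcp_rot: [-0.371, 1.541, 0.372]
force: [-0.8, -0.9, 0.2]
opening: 85.3
```

Run:
```python
from h import *
o=env.get_obs();print(tool(o).round(3),o['opening'],o['force'])
im,i,T=snapw(); cv2.imwrite('pics/w7.png',im[:,:,::-1])
```

```text
[[-2.00000e-03 -4.57000e-01  8.90000e-01  5.84563e+02]
 [ 0.00000e+00  8.90000e-01  4.57000e-01  1.78540e+01]
 [-1.00000e+00  1.00000e-03 -2.00000e-03  9.89650e+01]
 [ 0.00000e+00  0.00000e+00  0.00000e+00  1.00000e+00]] 85.31359651070842 [-0.82041828 -0.92358962  0.16236728]
```

View pics/w7.png

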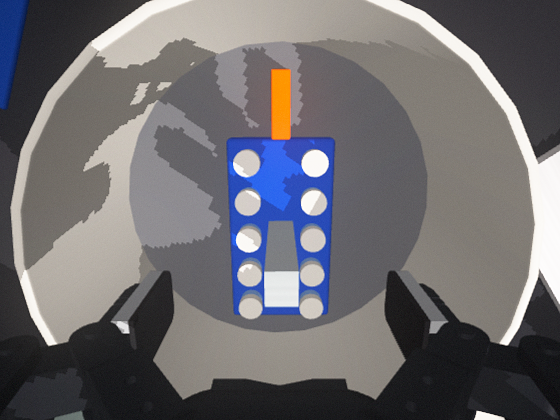

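The picture shows the post top at (281,289), between the open pads. The TCP's centre line at that height projects to (278,284), so the offset is about 2 mm. Closing, then lifting.

Call:
step_arm(jaw=[-1,-1,-1,-1,-1,-1,-1,-1,-1,-1], delta_pos=[[0,0,0],[0,0,0],[0,0,0],[0,0,0],[0,0,0],[0,0,0],[0,0,0],[0,0,0],[0,0,0],[0,0,0]], dr=[[0,0,0],[0,0,0],[0,0,0],[0,0,0],[0,0,0],[0,0,0],[0,0,0],[0,0,0],[0,0,0],[0,0,0]], force=80)

```text
time_s: 12.27
tool_pos: [585.1, 17.9, 101.4]
tcp_rot: [-0.372, 1.538, 0.373]
force: [-1.8, 2.4, 5.2]
opening: 11.1
```

Call:
step_arm(jaw=[-1,-1,-1,-1,-1,-1,-1,-1,-1,-1], delta_pos=[[0,0,0],[-0.2,0,0],[-0.4,0,0],[-0.4,0,0],[-0.4,0,0],[-0.4,0,0],[-0.2,0,0],[0,0,0],[0,0,0],[0,0,0]], dr=[[0,0,0],[0,0,0],[0,0,0],[0,0,0],[0,0,0],[0,0,0],[0,0,0],[0,0,0],[0,0,0],[0,0,0]])

```text
time_s: 13.1
tool_pos: [584.8, 17.6, 120.5]
tcp_rot: [-0.373, 1.539, 0.373]
force: [0.3, 0.2, -4.5]
opening: 10.6
```

Run:
```python
from h import *
o=env.get_obs();print(tool(o).round(3),o['opening'],o['force'],o['wrist_torque'])
im,i,T=snapw(); cv2.imwrite('pics/w8.png',im[:,:,::-1])
```

```text
[[-0.00000e+00 -4.58000e-01  8.89000e-01  5.84807e+02]
 [ 0.00000e+00  8.89000e-01  4.58000e-01  1.76040e+01]
 [-1.00000e+00  0.00000e+00 -0.00000e+00  1.20501e+02]
 [ 0.00000e+00  0.00000e+00  0.00000e+00  1.00000e+00]] 10.637268733720251 [ 0.25092775  0.19987782 -4.5104729 ] [ 0.01983852 -0.00468832  0.04873009]
```

View pics/w8.png

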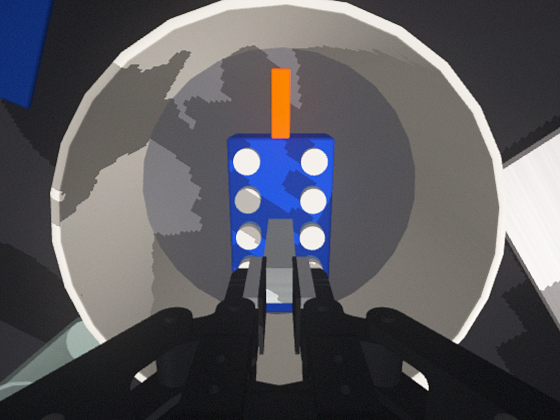

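Held, with a load of 4.5 N and the rack level. I lift it clear of the 125 mm rim, carry it to the landing plate, and turn it 36°.

Call:
step_arm(jaw=[-1,-1,-1,-1,-1,-1,-1,-1,-1,-1], delta_pos=[[-0.6,0,0],[-1.3,0,0],[-2.0,0,0],[-2.4,0,0],[-2.4,0,0],[-2.0,0,0],[-1.4,0,0],[-0.6,0,0],[0,0.5,0],[0,1.2,0.1]], dr=[[0,0,0],[0,0,0],[0,0,0],[0,0,0],[0,0,0],[0,0,0],[0,0,0],[0,0,0],[0,0,0],[0,0,0]])

```text
time_s: 13.98
tool_pos: [577.8, 32.7, 247.2]
tcp_rot: [-0.372, 1.539, 0.371]
force: [-0.2, 0.9, -5.0]
opening: 11.2
```

Call:
step_arm(jaw=[-1,-1,-1,-1,-1,-1,-1,-1,-1,-1], delta_pos=[[0,2.0,0.2],[0,2.6,0.3],[0,3.0,0.4],[0,3.2,0.4],[0,3.2,0.4],[0,3.2,0.4],[0,3.2,0.4],[0,3.0,0.3],[0,2.5,0.3],[0,1.8,0.2]], dr=[[0,0,0],[0,0,0],[0,0,0],[0,0,0],[0,0,0],[0,0,0],[0,0,0],[0,0,0],[0,0,0],[0,0,0]])

```text
time_s: 14.82
tool_pos: [477.9, 296.8, 245.9]
tcp_rot: [-0.374, 1.542, 0.374]
force: [0.2, -0.1, -4.6]
opening: 10.9
```

Call:
step_arm(jaw=[-1,-1,-1,-1,-1,-1,-1,-1,-1,-1], delta_pos=[[0,1.0,0.1],[0,0.5,0],[0,0,0],[0,0,0],[0,0,0],[0,0,0],[0,0,0],[0,0,0],[0,0,0],[0,0,0]], dr=[[0,0,0],[-2,0,0],[-4.5,0,0],[-6,0,0],[-6.5,0,0],[-6.5,0,0],[-5.5,0,0],[-3.5,0,0],[-1.5,0,0],[0,0,0]])

```text
time_s: 15.65
tool_pos: [473.8, 307.8, 246.4]
tcp_rot: [-0.859, 1.397, 0.859]
force: [-0.7, -0.5, -4.6]
opening: 11.0
```

Run:
```python
from h import *
o=env.get_obs();print(tool(o).round(3),o['opening'],o['force'],o['joint_pos'].round(2))
im,i,T=snapw(); cv2.imwrite('pics/w9.png',im[:,:,::-1]); np.save('w9T.npy',T)
```

```text
[[-2.00000e-03 -8.93000e-01  4.50000e-01  4.73788e+02]
 [-1.00000e-03  4.50000e-01  8.93000e-01  3.07833e+02]
 [-1.00000e+00  1.00000e-03 -2.00000e-03  2.46417e+02]
 [ 0.00000e+00  0.00000e+00  0.00000e+00  1.00000e+00]] 11.049307485305446 [-0.69378061 -0.53078621 -4.61078513] [ 0.56  0.32  1.75 -0.    1.08 -2.12]
```

View pics/w9.png

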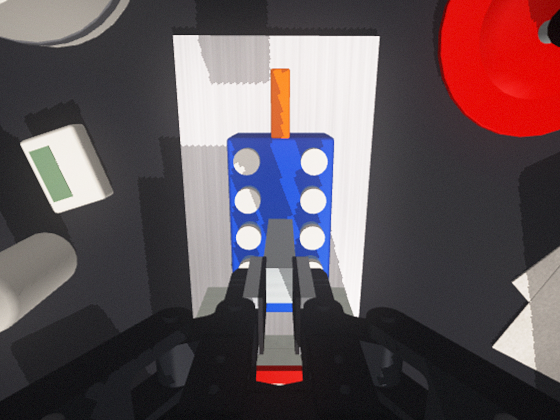

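The plate's outer corners are at (173,36) and (379,37), and its long edges run down either side of the rack. I use these to refine the bay pose.

Run:
```python
from h import *
T=np.load('w9T.npy');i=env.camera_info('wrist');im=cv2.imread('pics/w9.png').astype(int)
# edges: subpixel per row scan
gy=cv2.GaussianBlur(im.astype(np.float32),(0,0),1).mean(2)
L=[];Rr=[]
for v in list(range(60,130,10)):
    row=np.diff(gy[v]); a=155+row[155:215].argmax();b=330+row[330:400].argmin(); L.append(onz(i,(a+.5,v),8,T)[:2]);Rr.append(onz(i,(b+.5,v),8,T)[:2])
for v in [150,170,190,210,230,250]:
    row=np.diff(gy[v]); b=330+row[330:400].argmin(); Rr.append(onz(i,(b+.5,v),8,T)[:2])
F=[]
for u in range(290,370,8):
    col=np.diff(gy[:,u]); F.append(onz(i,(u,20+col[20:60].argmax()+.5),8,T)[:2])
def fit(P):
    vx,vy,x,y=cv2.fitLine(np.array(P,np.float32),cv2.DIST_HUBER,0,.01,.01).ravel();return np.array([x,y]),np.array([vx,vy])
for n,P in [('L',L),('R',Rr),('F',F)]:
    c,d=fit(P); print(n,c.round(1),np.degrees(np.arctan2(d[1],d[0])).round(2))
A=onz(i,(173.5,36),8,T)[:2];B=onz(i,(379.5,37),8,T)[:2];print(A,B,np.linalg.norm(A-B),(A+B)/2)
for th in (63.0,63.2,63.4):
    x=np.array([np.cos(np.radians(th)),np.sin(np.radians(th))]);y=np.array([-x[1],x[0]])
    cL=np.mean([p@y for p in L]);cR=np.mean([p@y for p in Rr]);f=np.mean([p@x for p in F])
    O=x*(f+262)+y*(cL+cR)/2; print(th,'width',cL-cR,'bay origin',O,'landing post target',O-122.5*x, 'TCP in bay',[(tool()[:2,3]-O)@x,(tool()[:2,3]-O)@y])
```

```text
L [528.9 184.2] 62.81
R [372.4 318.3] 63.06
F [373.3 206.2] -26.73
[505.31912055 140.24525781] [327.61806026 230.73688212] 199.41514711701157 [416.46859041 185.49106996]
63.0 width -200.35821820253912 bay origin [535.46896456 417.66535201] landing post target [479.85512834 308.51705279] TCP in bay [np.float64(-125.7219775361335), np.float64(5.02547071482697)]
63.2 width -200.1749061706003 bay origin [534.96981775 418.10884221] landing post target [479.73731902 308.76707944] TCP in bay [np.float64(-125.87446840815181), np.float64(4.818800567112066)]
63.4 width -199.98915507060119 bay origin [534.46901641 418.55169141] landing post target [479.61852815 309.0177974 ] TCP in bay [np.float64(-126.02861792681387), np.float64(4.612071703832895)]
```

The plate measures 200.4 mm wide, which matches. The bay axis is 63.0° and its origin (535, 418). The rack sits about 5 mm to +y of the centre line, so I correct that and lower.

Call:
step_arm(jaw=[-1,-1,-1,-1,-1,-1,-1,-1,-1,-1], delta_pos=[[0.5,-0.2,0],[1.2,-0.2,0],[1.8,-0.1,0],[2.2,0,0],[2.2,0,0],[2.0,0,0],[1.5,0,0],[1.0,0,0],[0.7,0,0],[0.3,0,0]], dr=[[0,0,0],[0,0,0],[0,0,0],[0,0,0],[0,0,0],[0,0,0],[0,0,0],[0,0,0],[0,0,0],[0,0,0]])

```text
time_s: 16.53
tool_pos: [478.8, 305.7, 112.2]
tcp_rot: [-0.859, 1.396, 0.859]
force: [-0.7, 0.5, -4.8]
opening: 10.9
```

Call:
step_arm(jaw=[-1,-1,-1,-1,-1,-1,-1,-1,-1,-1], delta_pos=[[0.2,0,0],[0.2,0,0],[0.1,0,0],[0.1,0,0],[0,0,0],[0,0,0],[0,0,0],[0,0,0],[0,0,0],[0,0,0]], dr=[[0,0,0],[0,0,0],[0,0,0],[0,0,0],[0,0,0],[0,0,0],[0,0,0],[0,0,0],[0,0,0],[0,0,0]])

```text
time_s: 17.37
tool_pos: [479.2, 306.1, 107.7]
tcp_rot: [-0.859, 1.395, 0.859]
force: [-0.7, -0.7, -3.9]
opening: 10.9
```

Run:
```python
from h import *
o=env.get_obs();print(tool(o).round(3),o['opening'],o['force'],o['wrist_torque'])
im,i,T=snapw(); cv2.imwrite('pics/w10.png',im[:,:,::-1])
```

```text
[[ 0.00000e+00 -8.93000e-01  4.50000e-01  4.79161e+02]
 [ 0.00000e+00  4.50000e-01  8.93000e-01  3.06126e+02]
 [-1.00000e+00 -0.00000e+00  0.00000e+00  1.07687e+02]
 [ 0.00000e+00  0.00000e+00  0.00000e+00  1.00000e+00]] 10.943157234499528 [-0.66914125 -0.66844513 -3.93583915] [ 0.02066238 -0.03184235  0.0432777 ]
```

View pics/w10.png

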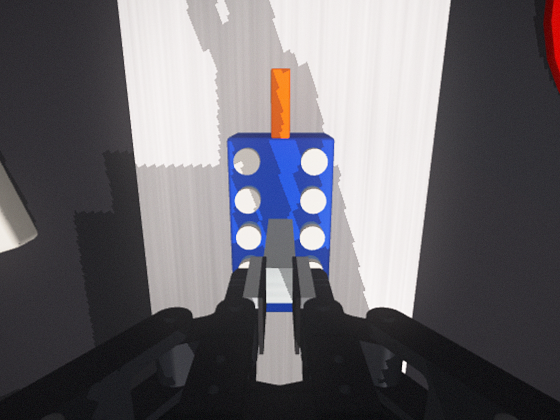

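Centred on the plate, with the fin at (281,103) between plate edges at u≈131 and 438. About 3 mm remain.

Call:
step_arm(jaw=[-1,-1,-1,-1,-1,-1,-1,-1,-1,-1], delta_pos=[[0.1,0,0],[0.1,0,0],[0.1,0,0],[0.05,0,0],[0,0,0],[0,0,0],[0,0,0],[0,0,0],[0,0,0],[0,0,0]], dr=[[0,0,0],[0,0,0],[0,0,0],[0,0,0],[0,0,0],[0,0,0],[0,0,0],[0,0,0],[0,0,0],[0,0,0]])

```text
time_s: 18.25
tool_pos: [479.2, 306.2, 104.5]
tcp_rot: [-0.858, 1.394, 0.859]
force: [-3.3, -0.2, 5.6]
opening: 10.9
```

Call:
step_arm(jaw=[-0.5,-0.2,0.2,0.6,1,1,1,1,1,1], delta_pos=[[0,0,0],[0,0,0],[0,0,0],[0,0,0],[0,0,0],[0,0,0],[0,0,0],[0,0,0],[-1.0,0,0],[-2.0,0,0]], dr=[[0,0,0],[0,0,0],[0,0,0],[0,0,0],[0,0,0],[0,0,0],[0,0,0],[0,0,0],[0,0,0],[0,0,0]])

```text
time_s: 19.08
tool_pos: [477.7, 305.2, 132.9]
tcp_rot: [-0.859, 1.399, 0.859]
force: [0.1, 0.7, 0.2]
opening: 85.8
```

Call:
step_arm(jaw=[1,1,1,1,1,1,1,1,1,1], delta_pos=[[-2.5,0,0],[-1.5,0,0],[0,0,-1.0],[0,0,-2.0],[0,0,-2.4],[0,0,-1.6],[0,0,-0.6],[0,0,0],[0,0,0],[0,0,0]], dr=[[0,0,0],[0,0,0],[0,0,0],[0,0,0],[0,0,0],[0,0,0],[0,0,0],[0,0,0],[0,0,0],[0,0,0]])

```text
time_s: 19.92
tool_pos: [445.6, 238.9, 174.2]
tcp_rot: [-0.858, 1.394, 0.859]
force: [-0.1, 1.0, -0.5]
opening: 85.6
```

Run:
```python
from h import *
o=env.get_obs();print(tool(o).round(3),o['opening'],o['force'],o['wrist_torque'])
im,i,T=snapw(); cv2.imwrite('pics/w11.png',im[:,:,::-1]);np.save('w11T.npy',T)
im=env.snapshot('scene'); cv2.imwrite('pics/s11.png',im[:,:,::-1])
```

```text
[[ 1.00000e-03 -8.93000e-01  4.50000e-01  4.45610e+02]
 [ 1.00000e-03  4.50000e-01  8.93000e-01  2.38915e+02]
 [-1.00000e+00 -0.00000e+00  1.00000e-03  1.74248e+02]
 [ 0.00000e+00  0.00000e+00  0.00000e+00  1.00000e+00]] 85.6473391960477 [-0.11024383  1.04512928 -0.49169885] [0.00885646 0.02788123 0.07100444]
```

View pics/w11.png

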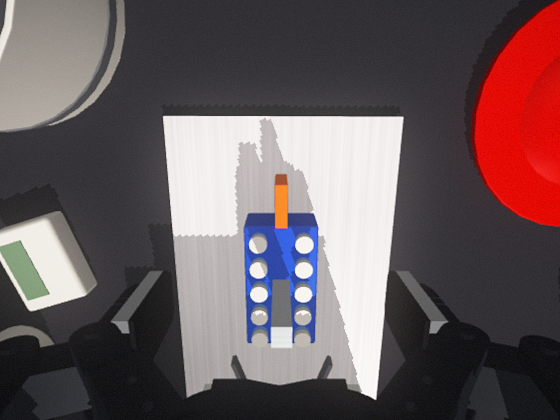

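View pics/s11.png

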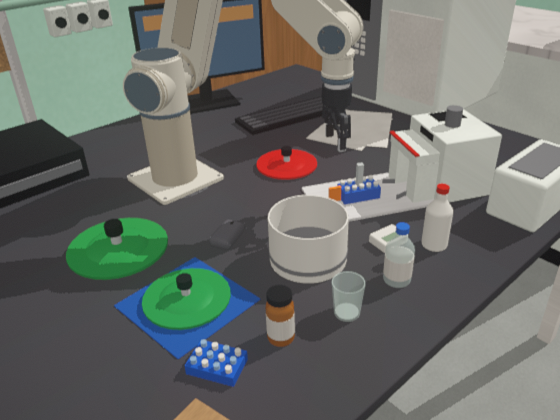

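The rack stands upright on the plate, released. The fin is at (281,202) in the wrist view and the plate's outer edge at v≈116. Measuring.

Run:
```python
from h import *
T=np.load('w11T.npy');i=env.camera_info('wrist');im=cv2.imread('pics/w11.png');hs=cv2.cvtColor(im,cv2.COLOR_BGR2HSV)
o=cv2.inRange(hs,(5,190,180),(22,255,255));o[:,:230]=0;o[:,330:]=0;ys,xs=np.nonzero(o);print(xs.min(),xs.max(),ys.min(),ys.max())
fin=np.array([onz(i,q,53,T)[:2] for q in zip(xs,ys)],np.float32);r=cv2.minAreaRect(fin);print('fin top',r)
b=cv2.inRange(hs,(100,120,50),(125,255,255));ys,xs=np.nonzero(b);pts=np.array([onz(i,q,46,T)[:2] for q in zip(xs,ys) if q[1]>226 and 240<q[0]<325],np.float32);rb=cv2.minAreaRect(pts);print('block',rb)
gy=cv2.GaussianBlur(im.astype(np.float32),(0,0),1).mean(2);L=[];Rr=[];F=[]
for v in range(130,230,10):
    d=np.diff(gy[v]);L.append(onz(i,(150+d[150:195].argmax()+.5,v),8,T)[:2]);Rr.append(onz(i,(375+d[375:415].argmin()+.5,v),8,T)[:2])
for u in range(180,390,20):
    if 225<u<320: continue
    d=np.diff(gy[:,u]);F.append(onz(i,(u,105+d[105:125].argmax()+.5),8,T)[:2])
for n,P in [('L',L),('R',Rr),('F',F)]:
    vx,vy,x,y=cv2.fitLine(np.array(P,np.float32),4,0,.01,.01).ravel();print(n,np.degrees(np.arctan2(vy,vx)).round(2))
th=np.radians(63.1);x=np.array([np.cos(th),np.sin(th)]);y=np.array([-x[1],x[0]])
cL=np.mean([p@y for p in L]);cR=np.mean([p@y for p in Rr]);f=np.mean([p@x for p in F]);O=x*(f+262)+y*(cL+cR)/2
print('w',cL-cR,'O',O)
for n,p in [('fin mid(top face)',fin.mean(0)),('block',np.array(rb[0])),('tcp',tool()[:2,3])]: print(n,(p-O)@x,(p-O)@y)
v=np.array(rb[0])-fin.mean(0);print('rack yaw',np.degrees(np.arctan2(v[1],v[0])))
t=tool();P=np.array([*(np.array(rb[0])-77.5*v/np.linalg.norm(v)),44]);print('delta to fin grip cm',(t[:3,:3].T@(P-t[:3,3])/10).round(2))
```

```text
275 286 185 227
fin top ((447.5935363769531, 241.718505859375), (33.26725769042969, 8.53427791595459), 63.26915740966797)
block ((480.0677185058594, 306.570068359375), (106.97274017333984, 59.08882141113281), 63.269309997558594)
L 63.06
R 63.74
F -26.99
w -200.19344814751008 O [535.00172412 417.64195119]
fin mid(top face) -196.64193067541245 -1.6136910249904635
block -123.90768157710255 -1.2627645193833825
tcp -199.86353399097135 -0.9781729536270476
rack yaw 63.37643719327527
delta to fin grip cm [13.01 -0.06 -0.16]
```

Rack pose in the bay frame is x=-141, y=-1.3, yaw within 0.3° of the axis. Lowering onto the fin.

Call:
step_arm(jaw=[1,1,1,1,1,1,1,1,1,1], delta_pos=[[0.6,0,-0.2],[1.5,0,0],[2.2,0,0],[2.4,0,0],[2.2,0,0],[1.7,0,0],[1.2,0,0],[0.7,0,0],[0.4,0,0],[0.1,0,0]], dr=[[0,0,0],[0,0,0],[0,0,0],[0,0,0],[0,0,0],[0,0,0],[0,0,0],[0,0,0],[0,0,0],[0,0,0]])

```text
time_s: 20.85
tool_pos: [443.8, 236.5, 43.5]
tcp_rot: [-0.859, 1.396, 0.859]
force: [-0.2, -0.0, -0.3]
opening: 85.7
```

Run:
```python
from h import *
o=env.get_obs();print(tool(o).round(3),o['opening'],o['force'])
im,i,T=snapw(); cv2.imwrite('pics/w12.png',im[:,:,::-1])
for z in (53,8): 
  p=tool(o)[:3,3].copy(); p[2]=z; print(z,np.round(proj(i,p,T)))
```

```text
[[-1.00000e-03 -8.93000e-01  4.50000e-01  4.43809e+02]
 [-0.00000e+00  4.50000e-01  8.93000e-01  2.36469e+02]
 [-1.00000e+00  1.00000e-03 -1.00000e-03  4.34650e+01]
 [ 0.00000e+00  0.00000e+00  0.00000e+00  1.00000e+00]] 85.67144991047041 [-0.23222136 -0.02285231 -0.34613998]
53 [283. 284.]
8 [282. 244.]
```

View pics/w12.png

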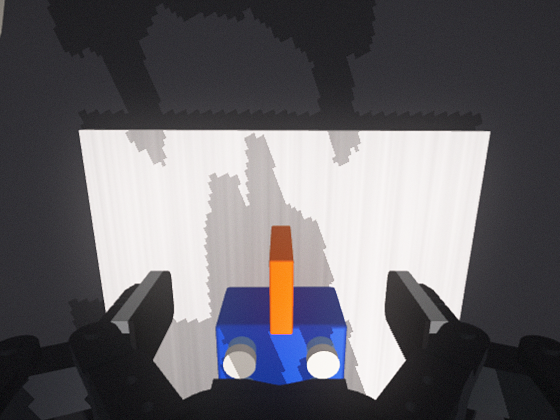

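The fin top spans v=260 to 333 at u≈282, and the grip line projects to (283,284), which is one third in from the fin's outer end as intended. Closing.

Call:
step_arm(jaw=[-1,-1,-1,-1,-1,-1,-1,-1,-1,-1], delta_pos=[[0,0,0],[0,0,0],[0,0,0],[0,0,0],[0,0,0],[0,0,0],[0,0,0],[0,0,0],[0,0,0],[0,0,0]], dr=[[0,0,0],[0,0,0],[0,0,0],[0,0,0],[0,0,0],[0,0,0],[0,0,0],[0,0,0],[0,0,0],[0,0,0]], force=60)

```text
time_s: 21.73
tool_pos: [444.1, 236.5, 44.6]
tcp_rot: [-0.859, 1.394, 0.859]
force: [-1.2, 0.2, 4.9]
opening: 8.0
```

Run:
```python
from h import *
o=env.get_obs();print(tool(o).round(3),o['opening'],o['force'],o['wrist_torque'])
im,i,T=snapw(); cv2.imwrite('pics/w13.png',im[:,:,::-1]);np.save('w13T.npy',T)
im=cv2.imread('pics/w13.png')
gy=cv2.GaussianBlur(im.astype(np.float32),(0,0),1).mean(2);L=[];Rr=[];F=[]
for v in range(140,225,8):
    d=np.diff(gy[v]);L.append(onz(i,(70+d[70:120].argmax()+.5,v),8,T)[:2]);Rr.append(onz(i,(455+d[455:500].argmin()+.5,v),8,T)[:2])
for u in [90,100,110,120,180,190,200,210,380,400,420,440,460,480]:
    d=np.diff(gy[:,u]);F.append(onz(i,(u,120+d[120:145].argmax()+.5),8,T)[:2])
a=[]
for n,P in [('L',L),('R',Rr),('F',F)]:
    vx,vy,x,y=cv2.fitLine(np.array(P,np.float32),4,0,.01,.01).ravel();print(n,np.degrees(np.arctan2(vy,vx)).round(2))
th=np.radians(63.1);x=np.array([np.cos(th),np.sin(th)]);y=np.array([-x[1],x[0]])
cL=np.mean([p@y for p in L]);cR=np.mean([p@y for p in Rr]);f=np.mean([p@x for p in F]);O=x*(f+262)+y*(cL+cR)/2
print('w',cL-cR,'O',O,'tcp',(tool()[:2,3]-O)@x,(tool()[:2,3]-O)@y)
hs=cv2.cvtColor(im,cv2.COLOR_BGR2HSV);m=cv2.inRange(hs,(5,190,180),(22,255,255));m[:,:230]=0;m[:,330:]=0;ys,xs=np.nonzero(m);print(xs.min(),xs.max(),ys.min(),ys.max());fin=np.array([onz(i,q,53,T)[:2] for q in zip(xs,ys)]);print('fin lateral',((fin-O)@y).mean(), 'x', ((fin-O)@x).min(),((fin-O)@x).max())
```

```text
[[  0.     -0.893   0.45  444.098]
 [  0.      0.45    0.893 236.493]
 [ -1.     -0.      0.     44.554]
 [  0.      0.      0.      1.   ]] 7.951686483181338 [-1.16318408  0.15113993  4.93753159] [0.00059998 0.20337316 0.12831472]
L 63.17
R 62.86
F -26.92
w -200.01272368307676 O [534.76249941 417.5362992 ] tcp -202.46453824991792 -1.048038875914251
268 289 258 331
fin lateral -2.618421623135139 x -213.76956618202982 -179.5232316912414
```

View pics/w13.png

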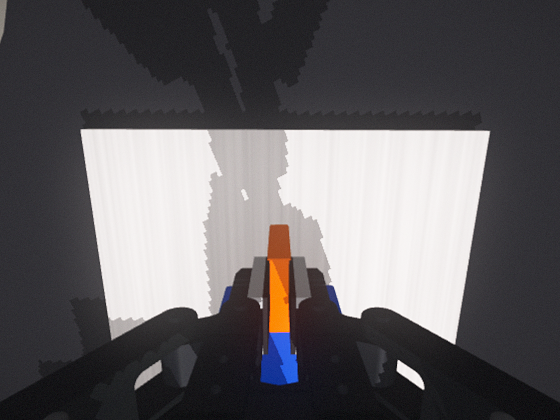

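The grip is on the fin. By camera the rack is about 2 mm to -y of the channel's centre line and needs to slide about 141 mm. I slide the first 110 mm with a +2 mm lateral trim.

Call:
step_arm(jaw=[-1,-1,-1,-1,-1,-1,-1,-1,-1,-1], delta_pos=[[0,0.05,0.4],[0,0.05,0.8],[0,0.05,1.0],[0,0.05,1.0],[0,0,1.0],[0,0,1.0],[0,0,1.0],[0,0,0.8],[0,0,0.6],[0,0,0.4]], dr=[[0,0,0],[0,0,0],[0,0,0],[0,0,0],[0,0,0],[0,0,0],[0,0,0],[0,0,0],[0,0,0],[0,0,0]])

```text
time_s: 22.62
tool_pos: [477.6, 308.1, 44.5]
tcp_rot: [-0.86, 1.397, 0.859]
force: [-4.5, -6.7, 11.9]
opening: 8.0
```

Run:
```python
from h import *
o=env.get_obs();print(tool(o).round(3),o['opening'],o['force'],o['wrist_torque'])
im,i,T=snapw(); cv2.imwrite('pics/w14.png',im[:,:,::-1])
im=env.snapshot('scene');cv2.imwrite('pics/s14.png',cv2.resize(im[100:240,280:490,::-1],None,fx=3.6,fy=3.6))
O=np.array([534.9,417.6]);th=np.radians(63.1);x=np.array([np.cos(th),np.sin(th)]);y=np.array([-x[1],x[0]]);d=tool(o)[:2,3]-O;print(d@x,d@y)
```

```text
[[-2.00000e-03 -8.93000e-01  4.50000e-01  4.77599e+02]
 [-2.00000e-03  4.50000e-01  8.93000e-01  3.08090e+02]
 [-1.00000e+00  1.00000e-03 -3.00000e-03  4.45150e+01]
 [ 0.00000e+00  0.00000e+00  0.00000e+00  1.00000e+00]] 8.031044016308806 [-4.50927774 -6.66316644 11.87856978] [-1.2666231   0.55733025 -0.07125977]
-123.58552365153028 1.5552979824766224
```

View pics/w14.png

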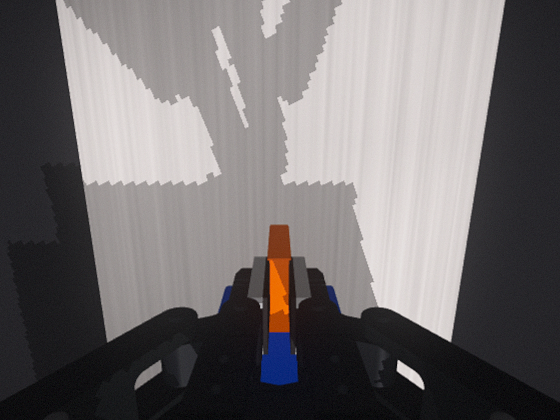

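View pics/s14.png

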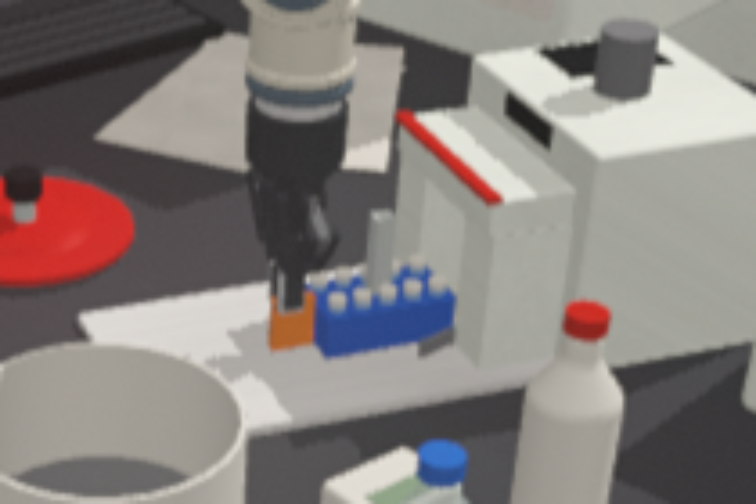

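Run:
```python
from h import *
i=env.camera_info('wrist');T=tool()@i['hand_eye'];im=cv2.imread('pics/w14.png')
gy=cv2.GaussianBlur(im.astype(np.float32),(0,0),1).mean(2);L=[];Rr=[]
for v in range(20,170,10):
    d=np.diff(gy[v]);L.append(onz(i,(50+d[50:110].argmax()+.5,v),8,T)[:2]);Rr.append(onz(i,(460+d[460:510].argmin()+.5,v),8,T)[:2])
for n,P in [('L',L),('R',Rr)]:
    vx,vy,x,y=cv2.fitLine(np.array(P,np.float32),4,0,.01,.01).ravel();print(n,np.degrees(np.arctan2(vy,vx)).round(2))
th=np.radians(63.1);x=np.array([np.cos(th),np.sin(th)]);y=np.array([-x[1],x[0]])
cL=np.mean([p@y for p in L]);cR=np.mean([p@y for p in Rr]);c=(cL+cR)/2
hs=cv2.cvtColor(im,cv2.COLOR_BGR2HSV);m=cv2.inRange(hs,(5,190,120),(22,255,255));m[:255]=0;m[:,:230]=0;m[:,330:]=0;ys,xs=np.nonzero(m);fin=np.array([onz(i,q,53,T)[:2] for q in zip(xs,ys)])
print('w',cL-cR,'tcp y',tool()[:2,3]@y-c,'fin y',(fin@y).mean()-c,'tool yaw',np.degrees(np.arctan2(.893,.45)))
```

```text
L 63.03
R 63.05
w -199.84699639566117 tcp y 1.4840512862690503 fin y -0.040478776856446075 tool yaw 63.25557979503466
```

Lateral error is now under 1.5 mm. I relieve the downward press by 0.6 mm and continue.

Call:
step_arm(jaw=[-1,-1,-1,-1,-1,-1,-1,-1,-1,-1], delta_pos=[[-0.06,0,0.2],[0,-0.05,0.5],[0,0,0.7],[0,0,0.7],[0,0,0.7],[0,0,0.6],[0,0,0.5],[0,0,0.4],[0,0,0.3],[0,0,0.2]], dr=[[0,0,0],[0,0,0],[0,0,0],[0,0,0],[0,0,0],[0,0,0],[0,0,0],[0,0,0],[0,0,0],[0,0,0]])

```text
time_s: 23.55
tool_pos: [500.4, 351.8, 44.6]
tcp_rot: [-0.859, 1.395, 0.859]
force: [-1.2, -3.1, 1.4]
opening: 8.0
```

Run:
```python
from h import *
o=env.get_obs();print(tool(o).round(3),o['opening'],o['force'],o['wrist_torque'])
O=np.array([534.9,417.6]);th=np.radians(63.05);x=np.array([np.cos(th),np.sin(th)]);y=np.array([-x[1],x[0]]);d=tool(o)[:2,3]-O;print('tcp',d@x,d@y,'F',o['force'][:2]@x,o['force'][:2]@y)
im,i,T=snapw(); cv2.imwrite('pics/w15.png',im[:,:,::-1])
```

```text
[[-0.00000e+00 -8.93000e-01  4.50000e-01  5.00415e+02]
 [ 0.00000e+00  4.50000e-01  8.93000e-01  3.51801e+02]
 [-1.00000e+00  0.00000e+00  0.00000e+00  4.46210e+01]
 [ 0.00000e+00  0.00000e+00  0.00000e+00  1.00000e+00]] 7.963963440190739 [-1.24269906 -3.10982176  1.37772001] [-0.47691975  0.17190563 -0.03597856]
tcp -74.28244506904612 0.9195852498135256 F -3.3353095656997573 -0.3016660697968583
```

View pics/w15.png

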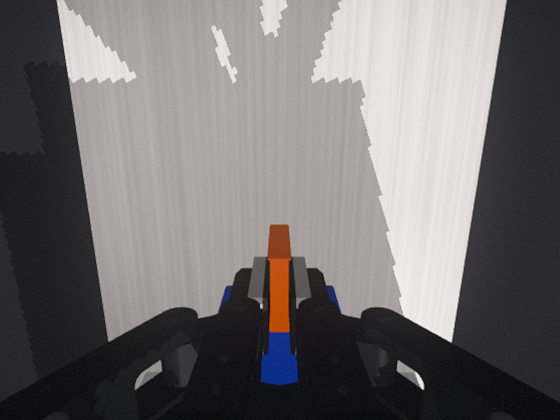

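The rack is sliding with 3.3 N of drag, no side load and an unchanged grip. About 13 mm are left, so I close in slowly and watch the force for the stop.

Call:
step_arm(jaw=[-1,-1,-1,-1,-1,-1,-1,-1,-1,-1], delta_pos=[[0,0,0.2],[0,0,0.2],[0,0,0.2],[0,0,0.1],[0,0,0.1],[0,0,0.1],[0,0,0.1],[0,0,0],[0,0,0],[0,0,0]], dr=[[0,0,0],[0,0,0],[0,0,0],[0,0,0],[0,0,0],[0,0,0],[0,0,0],[0,0,0],[0,0,0],[0,0,0]])

```text
time_s: 24.43
tool_pos: [505.0, 360.6, 44.8]
tcp_rot: [-0.858, 1.394, 0.859]
force: [-0.3, -0.6, -2.3]
opening: 7.8
```

Call:
step_arm(jaw=[-1,-1,-1,-1,-1,-1,-1,-1,-1,-1], delta_pos=[[0,0,0.1],[0,0,0.1],[0,0,0],[0,0,0],[0,0,0],[0,0,0],[0,0,0],[0,0,0],[0,0,0],[0,0,0]], dr=[[0,0,0],[0,0,0],[0,0,0],[0,0,0],[0,0,0],[0,0,0],[0,0,0],[0,0,0],[0,0,0],[0,0,0]])

```text
time_s: 25.27
tool_pos: [505.8, 362.2, 44.8]
tcp_rot: [-0.859, 1.394, 0.859]
force: [0.0, 0.5, -1.5]
opening: 7.8
```

Call:
step_arm(jaw=[-1,-1,-1,-1,-1,-1,-1,-1,-1,-1], delta_pos=[[0,0,0.1],[0,0,0],[0,0,0.1],[0,0,0],[0,0,0],[0,0,0],[0,0,0],[0,0,0],[0,0,0],[0,0,0]], dr=[[0,0,0],[0,0,0],[0,0,0],[0,0,0],[0,0,0],[0,0,0],[0,0,0],[0,0,0],[0,0,0],[0,0,0]])

```text
time_s: 26.1
tool_pos: [506.4, 363.7, 44.6]
tcp_rot: [-0.859, 1.395, 0.859]
force: [-2.3, -2.7, -1.4]
opening: 8.2
```

Call:
step_arm(jaw=[-1,-1,-1,-1,-1,-1,-1,-1,-1,-1], delta_pos=[[0,0,0.1],[0,0,0],[0,0,0.1],[0,0,0],[0,0,0],[0,0,0],[0,0,0],[0,0,0],[0,0,0],[0,0,0]], dr=[[0,0,0],[0,0,0],[0,0,0],[0,0,0],[0,0,0],[0,0,0],[0,0,0],[0,0,0],[0,0,0],[0,0,0]])

```text
time_s: 26.93
tool_pos: [506.3, 363.9, 44.6]
tcp_rot: [-0.86, 1.399, 0.858]
force: [-4.1, -10.7, 4.3]
opening: 8.1
```

The stop is found: the push rose to 11 N and the TCP advanced only 0.2 mm of the 2 mm commanded. I ease the push off, then release.

Call:
step_arm(jaw=[-1,-1,-0.6,-0.2,0.3,1,1,1,1,1], delta_pos=[[0,0,-0.1],[0,0,0],[0,0,0],[0,0,0],[0,0,0],[0,0,0],[0,0,0],[0,0,0],[0,0,0],[0,0,0]], dr=[[0,0,0],[0,0,0],[0,0,0],[0,0,0],[0,0,0],[0,0,0],[0,0,0],[0,0,0],[0,0,0],[0,0,0]])

```text
time_s: 27.77
tool_pos: [507.1, 364.9, 44.8]
tcp_rot: [-0.859, 1.394, 0.859]
force: [-0.7, 0.3, -0.0]
opening: 85.5
```

Run:
```python
from h import *
o=env.get_obs();print(tool(o).round(3),o['opening'],o['force'])
im,i,T=snapw(); cv2.imwrite('pics/w16.png',im[:,:,::-1])
im=cv2.imread('pics/w16.png')
gy=cv2.GaussianBlur(im.astype(np.float32),(0,0),1).mean(2);L=[];Rr=[]
for v in range(20,170,10):
    d=np.diff(gy[v]);L.append(onz(i,(50+d[50:110].argmax()+.5,v),8,T)[:2]);Rr.append(onz(i,(460+d[460:510].argmin()+.5,v),8,T)[:2])
th=np.radians(63.05);x=np.array([np.cos(th),np.sin(th)]);y=np.array([-x[1],x[0]])
cL=np.mean([p@y for p in L]);cR=np.mean([p@y for p in Rr]);c=(cL+cR)/2
hs=cv2.cvtColor(im,cv2.COLOR_BGR2HSV);m=cv2.inRange(hs,(5,190,120),(22,255,255));m[:,:230]=0;m[:,330:]=0;ys,xs=np.nonzero(m);print(xs.min(),xs.max(),ys.min(),ys.max());fin=np.array([onz(i,q,53,T)[:2] for q in zip(xs,ys)],np.float32)
O=np.array([534.9,417.6])
print('w',cL-cR,'tcp y',tool()[:2,3]@y-c,'fin y',(fin@y).mean()-c,'fin rect',cv2.minAreaRect(fin),'tcp x',(tool()[:2,3]-O)@x)
```

```text
[[ 0.00000e+00 -8.93000e-01  4.50000e-01  5.07129e+02]
 [ 0.00000e+00  4.50000e-01  8.93000e-01  3.64901e+02]
 [-1.00000e+00 -0.00000e+00  0.00000e+00  4.47520e+01]
 [ 0.00000e+00  0.00000e+00  0.00000e+00  1.00000e+00]] 85.48138260408416 [-0.66666522  0.27028289 -0.03813892]
269 291 223 328
w -199.98870716126518 tcp y 1.002628060484767 fin y -0.24261782690768996 fin rect ((507.04132080078125, 362.3804016113281), (47.79710388183594, 9.098860740661621), 62.788902282714844) tcp x -59.622978737714675
```

View pics/w16.png

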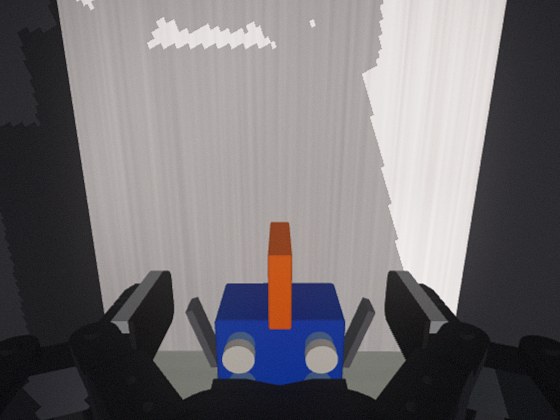

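Released and centred: fin at (280,275), fin y ≈ -0.2 mm, yaw within 0.3°. I retreat back and up, then check.

Call:
step_arm(jaw=[1,1,1,1,1,1,1,1,1,1], delta_pos=[[-1.0,0,0],[-2.0,0,0],[-2.5,0,-0.8],[-2.5,0,-1.6],[-2.5,0,-2.0],[-2.5,0,-2.0],[-1.5,0,-2.0],[-0.5,0,-1.0],[0,0,0],[0,0,0]], dr=[[0,0,0],[0,0,0],[0,0,0],[0,0,0],[0,0,0],[0,0,0],[0,0,0],[0,0,0],[0,0,0],[0,0,0]])

```text
time_s: 28.65
tool_pos: [465.0, 281.0, 194.9]
tcp_rot: [-0.858, 1.394, 0.858]
force: [-0.4, 0.2, -0.3]
opening: 85.5
```

Run:
```python
from h import *
o=env.get_obs();print(tool(o).round(3),o['opening'],o['force'])
im,i,T=snapw(); cv2.imwrite('pics/w17.png',im[:,:,::-1]);np.save('w17T.npy',T)
im=env.snapshot('scene');cv2.imwrite('pics/s17.png',im[:,:,::-1])
im=env.snapshot('top');cv2.imwrite('pics/t17.png',im[:,:,::-1])
```

```text
[[ 1.00000e-03 -8.93000e-01  4.51000e-01  4.64954e+02]
 [ 1.00000e-03  4.51000e-01  8.93000e-01  2.80958e+02]
 [-1.00000e+00 -0.00000e+00  1.00000e-03  1.94901e+02]
 [ 0.00000e+00  0.00000e+00  0.00000e+00  1.00000e+00]] 85.51765259738619 [-0.38224812  0.15043354 -0.27649263]
```

View pics/w17.png

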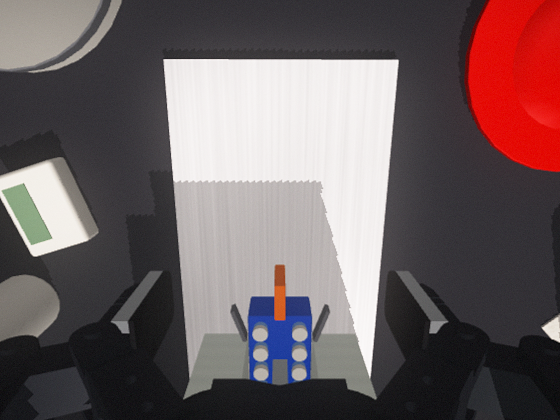

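View pics/s17.png

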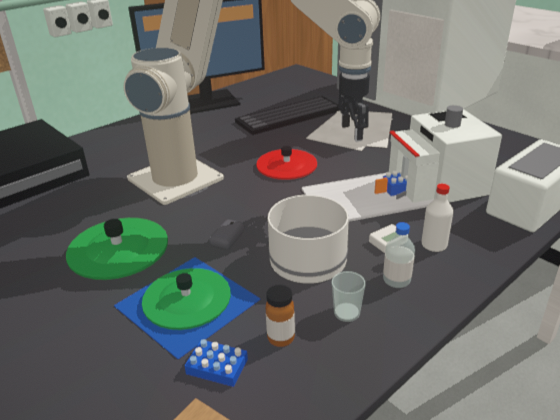

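View pics/t17.png

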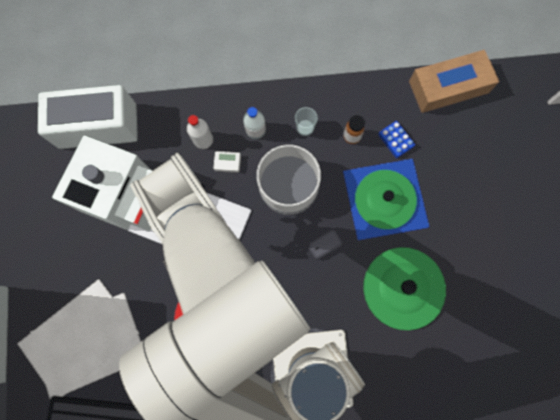

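Run:
```python
from h import *
T=np.load('w17T.npy');i=env.camera_info('wrist');im=cv2.imread('pics/w17.png');hs=cv2.cvtColor(im,cv2.COLOR_BGR2HSV)
gy=cv2.GaussianBlur(im.astype(np.float32),(0,0),1).mean(2);L=[];Rr=[];F=[]
for v in range(70,170,10):
    d=np.diff(gy[v]);L.append(onz(i,(150+d[150:195].argmax()+.5,v),8,T)[:2]);Rr.append(onz(i,(375+d[375:415].argmin()+.5,v),8,T)[:2])
for u in range(180,390,20):
    d=np.diff(gy[:,u]);F.append(onz(i,(u,45+d[45:75].argmax()+.5),8,T)[:2])
th=np.radians(63.05);x=np.array([np.cos(th),np.sin(th)]);y=np.array([-x[1],x[0]])
c=(np.mean([p@y for p in L])+np.mean([p@y for p in Rr]))/2;f=np.mean([p@x for p in F]);O=x*(f+262)+y*c;print('O',O)
m=cv2.inRange(hs,(3,150,90),(22,255,255));m[:,:255]=0;m[:,305:]=0
ys,xs=np.nonzero(m);print(xs.min(),xs.max(),ys.min(),ys.max())
# column brightness of fin -> top-face outer edge vs front face
print([(v,im[v,280].tolist()) for v in range(260,326,3)])
for v in (284,285,286): print('outer top edge x',(onz(i,(280,v),53,T)[:2]-O)@x)
print('bottom outer edge',(onz(i,(280,ys.min()),8,T)[:2]-O)@x,'fin/block joint at z46-53',[(onz(i,(280,ys.max()+.5),z,T)[:2]-O)@x for z in (46,53)])
fin=np.array([onz(i,q,53,T)[:2] for q in zip(xs,ys) if q[1]>288]);print('fin y',((fin-O)@y).mean())
t=cv2.imread('pics/t17.png');ti=env.camera_info('top');ht=cv2.cvtColor(t,cv2.COLOR_BGR2HSV)
def hull(lo,hi,b,z):
    k=np.zeros(t.shape[:2],np.uint8);mm=cv2.inRange(ht,lo,hi);k[b[1]:b[3],b[0]:b[2]]=mm[b[1]:b[3],b[0]:b[2]]
    cs,_=cv2.findContours(k,0,1);return np.array([onz(ti,q[0],z)[:2] for q in cv2.convexHull(max(cs,key=cv2.contourArea))],np.float32)
print('lid',cv2.minEnclosingCircle(hull((45,80,30),(85,255,255),(335,155,440,235),17)),'mat',cv2.minAreaRect(hull((100,100,50),(125,255,255),(335,155,440,245),4)))
```

```text
O [535.13797231 417.54109047]
275 284 265 319
[(260, [176, 179, 184]), (263, [183, 182, 187]), (266, [35, 70, 150]), (269, [40, 74, 153]), (272, [41, 77, 153]), (275, [41, 74, 152]), (278, [42, 74, 152]), (281, [41, 77, 153]), (284, [42, 74, 153]), (287, [34, 96, 213]), (290, [37, 98, 212]), (293, [35, 99, 213]), (296, [36, 101, 213]), (299, [33, 94, 208]), (302, [39, 96, 211]), (305, [38, 95, 211]), (308, [34, 94, 209]), (311, [34, 93, 210]), (314, [32, 91, 209]), (317, [34, 92, 210]), (320, [136, 72, 124]), (323, [163, 68, 40])]
outer top edge x -73.54900050531724
outer top edge x -72.57461603434598
outer top edge x -71.59853253995472
bottom outer edge -70.79086322149749 fin/block joint at z46-53 [np.float64(-33.304117067599066), np.float64(-37.886610187653304)]
fin y -0.31997812400708797
lid ((490.135009765625, -288.70086669921875), 96.74470520019531) mat ((493.947265625, -290.8693542480469), (234.95111083984375, 235.9638671875), 4.575902938842773)
```

All checks pass: the fin's outer edge is at about x = -72 mm (-72.5 when fully home), y ≈ -0.3 mm, and the lid is 4 mm from the mat's centre. Handing in.

Run:
```python
from cell import env
print(env.get_obs()['time_s'],env.hand_in())
```

```text
the job is handed in; nothing more can be done
28.8 None
```

The job is done and handed in at 28.8 s of the 72 s allowed; no verdict is reported. The green lid is on the blue mat. The rack was stood on the landing plate, released, gripped again by its fin and slid home under the hood.

- **Lid:** it lies flat and knob up, about 4 mm from the mat's centre (45 mm allowed).
- **Rack:** it is within about 2 mm of fully home, about 0.3 mm off the middle and square within about 0.3°. At the stop the push rose to 11 N and the arm could go no further.
- **Release and bystanders:** the gripper is open and clear of everything, with no force reading on it. The bystanders look unmoved in the last scene and top views; I judged them by eye, not by measurement.

Two things disagreed:
- **Camera offset:** the top camera placed things 4 to 5 mm lower in x than the wrist camera. I used the wrist camera for the grasps and the bay; the mat's centre comes from the top camera, so the lid's 4 mm compares two readings from that one camera.
- **Opening readout:** it showed 2 to 5 mm less than the known part widths while gripping. The pictures showed each grip was sound.

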